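Close and stack the dried culture dishes

ROBOT

A 7-joint arm with a two-finger parallel gripper is mounted at the origin on the work surface. World frame = base frame: x ahead of the robot, y to its left, z up, the work surface at z = 0. Lengths are in m, angles in rad, forces in N, time in s.
With the tool pointing down it reaches from about 0.4 to 0.85 m from the base axis. Payload 4.5 kg.
Tool frame: the origin (TCP) lies midway between the tips of the shut fingers; the grasp point (between the pads) lies 19 mm behind it; z points along the fingers, y is the line along which they close (so a half turn about z gives the same grasp; the last joint's range is limited). The gripper opens to 88 mm and grips with 3 to 60 N. Pads are 18 mm wide; open, the fingers measure 123 mm over their backs; the gripper's body (75 mm by 187 mm) begins 45 mm behind the grasp point.
Start: joints at [1.301, 0.689, -0.195, 1.565, 0.157, 0.902, -0.215], TCP at [0.187, -0.596, 0.239] pointing down, gripper open.
Joint ranges: [-3.01, 3.01], [-0.46, 2.08], [-1.47, 1.51], [0.13, 2.56], [-1, 4.14], [0.04, 2.09], [-2.66, 2.66]. Speed limits (rad/s): [2.57, 2.57, 3.14, 3.14, 3.14, 3.14, 3.14].

INTERFACE

Orientations are given as a unit quaternion [x, y, z, w].
In Python, from plant import * gives the robot as it stands.
- The arm moves only by the tool send_rows, never from a script. Its argument "targets" is a list of rows, each a list of 2 entries, a list of its own where there are three numbers: the shift along the tool's x, y, z in units of 0.3 m (1.0 is 0.3 m), then the turn, a rotation vector about the tool's x, y, z in units of pi rad (1.0 is pi rad). A call has 1 to 12 rows; each row is the pose to reach, as a shift and turn from the pose commanded when the call began, along the tool's axes at that moment, turning the shorter way round; what a row does not reach only later rows make up. A row lasts 1/8 s, in which the tool goes at most 62.5 mm and 10.7 degrees, less where a joint would pass 70% of its speed; a pose out of reach is approached as far as the arm can. A call with a number of a shift or a turn outside -1 to 1 is refused whole. A call with a gripper value outside its range is refused whole. "fingers" is the opening, from 0 (shut) to 1 (fully open), set as the call begins (left out, the last holds). The fingers move at their own pace and stop on an object; "newtons" is the grip in N (left out, the last holds). Time passes only in rows, so rows that repeat a pose let the fingers close. It gives the time, the measured TCP pose, the force, the opening and the grip force at its end, in the units of the state.
- get_state(): the state, without advancing time (a new reading comes with each control period).
- snapshot(name): name is "side" or "top" or "wrist"; returns a dict with "img" (400x640x3 uint8, blue, green, red), "fx", "fy", "cx", "cy" (pixels), "k1" (the pictures are not rectified: a ray, as slopes to the right and down, at radius r is drawn at 1 + k1 r^2 times it, then the intrinsics apply), "cam_to_world" (4x4, takes a point from camera to world coordinates); the wrist camera has in their place "T_tool_cam" (4x4, takes a point from camera to tool coordinates, whose origin is the TCP and whose axes are the flange's). Camera axes: x right, y down, z forward; pixel columns grow to the right and rows downward; lengths in m; the calibration is good to about 2 mm. A picture is of the moment at which its call begins: read the wrist's pose just before it. There is no depth.
- finish_job(): hands the job in; it is judged then, once.
The state is a dict: "clock": time; "q": joint angles; "qd": joint speeds; "joint_torque": joint torques, N m; "tool_pos": TCP position; "eef_rot": TCP orientation; "contact_force": force on the tool from outside, world axes, zero at the start; "moment": the same for the moment, N m; "opening": opening from 0.0 (shut) to 1.0 (fully open); "finger_force": force on a finger pad.
Only numpy, scipy, OpenCV 4.12 (cv2) and the standard library are available. Lean on these libraries where they do the work, as an engineer would, in place of code of your own. Each camera call takes 0.05 s, during which the arm holds its last target. There are 200 camera calls.

TASK

The two coated culture dishes have dried with their lids off; put them together as one closed stack on the steel tray for the incubator, one piece at a time. First stand the large dish in the middle of the tray and put its lid on, then stand the small dish on the middle of that lid and put the small lid on it. Keep every piece right way up, set it down rather than letting it drop, and do not shift the timer, slide case, marker or forceps.

Things in the scene. Friction and masses are not known exactly. Their poses are not given: they have to be found in the camera images.
- dish_large: large culture dish: thin clear see-through round dish with a bright rim, open at the top, outer diameter 52 mm, 15 mm high, wall and floor 1.5 mm, with a fine 22 mm ring (glass well) in the middle of its floor. Loose, about 25 g, stands upright on the bench. Origin: centre of its underside, z up.
- lid_large: lid of the large dish: frosted, whitish round cap lying skirt down on the bench, closed flat top with a 52 mm raised bead 1 mm proud, outer diameter 60 mm, 10 mm high, wall and top 1.5 mm (57 mm inside: 2.5 mm play all round the dish). Loose, about 20 g. Origin: centre of the lower edge of its skirt, z up; fully on the dish the origin is 6.5 mm above the dish's origin.
- dish_small: small culture dish: like the large one, outer diameter 34 mm, 11 mm high, wall and floor 1.5 mm, with a fine 14 mm ring in its floor. Loose, about 17 g. Origin: centre of its underside, z up; standing on the large lid the origin is 10 mm above that lid's origin.
- lid_small: lid of the small dish: frosted, whitish round cap lying skirt down, closed flat top with a fine raised bead of 33 mm diameter, outer diameter 41.4 mm, 8 mm high, wall and top 1.5 mm (38.4 mm inside, so 2.2 mm play all round the small dish). Loose, about 15 g. Origin: centre of the lower edge of its skirt, z up; fully on the dish the origin is 4.5 mm above the dish's origin.
- tray: shallow stainless steel tray, fixed, 150 mm (its x) by 200 mm (its y), walls 3 mm thick and 13 mm high in all, inner floor 3 mm above the bench. On the left or on the right of the dishes, turned up to 17 degrees. Origin: centre of its underside.
- tube_rack: bystander: white rack of capped microtubes, fixed, 100 mm (x) by 190 mm (y), 40 mm high, on the side where the tray is not. Origin: centre of its underside.
- timer: bystander, loose: square white bench timer 62 x 62 mm, 19 mm high. Among the dishes. Origin: centre of its underside.
- slide_case: bystander, loose: grey plastic slide case with a paper label, 85 (x) x 50 mm, 16 mm high. Among the dishes. Origin: centre of its underside.
- marker: bystander, loose: white marker pen with a black cap, 136 mm long (x), 16 mm high, lying beyond the dishes, across the robot's view. Origin: its middle, at the bench.
- forceps: bystander, loose: steel forceps 120 mm long (x), 5 mm high, lying beyond the dishes, across the robot's view. Origin: its middle, at the bench.

How it is judged:
By the outcome, as a careful person would: the job done as asked, in the order asked, and still so for the second after the job is handed in, with the robot touching nothing.
It also fails if it takes over 128 s, if anything falls off the work surface, if the arm or the gripper's body presses on something with over 40 N, if the wrist force passes 120 N, or if a joint passes its speed limit or range.

## Working session

There is one attempt and no reset: what is moved stays moved. The work goes in short steps, Python scripts to look and compute and a tool call to move; the robot and the scene stay as the last step left them, time stands still between calls to the robot, and variables do not carry over. Pictures are saved under pics/ and viewed, at most 14 in all, crops included, and the job is handed in when it is done.

Besides the shell and the picture viewer there is one more tool, called after ">>>" by a JSON object that holds its "op" and its "data", one argument or row to a line. send_rows: Moves the arm, as the interface text tells. Its arguments: {"type":"object","properties":{"targets":{"type":"array"},"fingers":{"type":"number"},"newtons":{"type":"number"}},"required":["targets"]}

```bash
mkdir -p pics; ls
python3 - <<'E'
from plant import *
import cv2,json,numpy as np
s=get_state();print({k:np.round(v,4).tolist() for k,v in s.items()})
for n in("top","side"):
    d=snapshot(n);cv2.imwrite(f"pics/{n}0.png",d["img"]);print(n,{k:np.round(v,4).tolist() for k,v in d.items() if k!="img"})
E
```

```text
pics
{'clock': 0.0, 'q': [1.3008, 0.69, -0.1945, 1.5663, 0.1573, 0.9025, -0.2151], 'qd': [-0.0002, -0.0002, 0.0017, 0.0002, -0.0012, 0.0003, 0.0003], 'joint_torque': [-0.0004, -52.7569, -1.2666, -15.3433, -0.0525, 0.0065, 0.0002], 'tool_pos': [0.1867, -0.5958, 0.2379], 'eef_rot': [0.9885, 0.1513, -0.0002, -0.0009], 'contact_force': [-0.4931, -0.6945, -0.4583], 'moment': [0.0464, -0.0284, -0.0164], 'finger_force': 0.0, 'opening': 1.0031}
top {'fx': 434.3026, 'fy': 434.3026, 'cx': 317.4333, 'cy': 201.7416, 'k1': -0.105, 'cam_to_world': [[0.0241, -0.984, 0.1767, 0.4134], [-0.9996, -0.0267, -0.0121, 0.0143], [0.0166, -0.1763, -0.9842, 0.9515], [0.0, 0.0, 0.0, 1.0]]}
side {'fx': 377.4033, 'fy': 377.4033, 'cx': 315.6729, 'cy': 200.3183, 'k1': -0.0244, 'cam_to_world': [[0.9015, -0.218, 0.3738, 0.2614], [-0.4327, -0.4519, 0.7801, -0.6683], [-0.0012, -0.865, -0.5018, 0.4742], [0.0, 0.0, 0.0, 1.0]]}
```

View pics/top0.png

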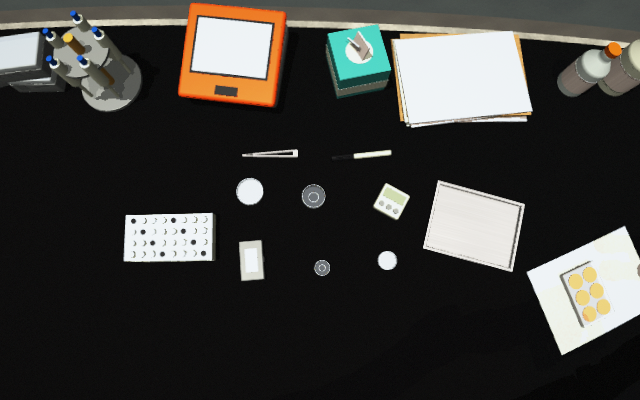

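View pics/side0.png

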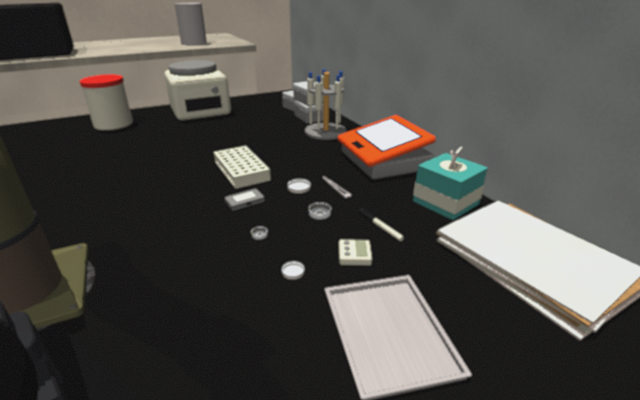

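The top view shows the large lid (250,191), large dish (313,196), small dish (322,268), small lid (387,260), timer (391,201), slide case (251,260) and the tray centre (474,226). The side view shows the same pieces at about (299,186), (320,211), (259,232) and (293,270), with the tray on the right.

```bash
cat > h.py <<'E'
import numpy as np, cv2
from scipy.spatial.transform import Rotation as R
from plant import *
def shot(n):
    s=get_state(); d=snapshot(n)
    if n=="wrist":
        T=np.eye(4);T[:3,:3]=R.from_quat(s["eef_rot"]).as_matrix();T[:3,3]=s["tool_pos"]
        d["cam_to_world"]=T@d["T_tool_cam"]
    d["cam_to_world"]=np.array(d["cam_to_world"])
    return d
def KD(d): return np.array([[d["fx"],0,d["cx"]],[0,d["fy"],d["cy"]],[0,0,1.]]),np.array([d["k1"],0,0,0.])
def rays(d,px):
    K,D=KD(d);u=cv2.undistortPoints(np.array(px,float).reshape(-1,1,2),K,D)[:,0]
    r=np.c_[u,np.ones(len(u))]@d["cam_to_world"][:3,:3].T
    return d["cam_to_world"][:3,3],r
def plane(d,px,z):
    o,r=rays(d,px);return (o+r*((z-o[2])/r[:,2:]))
def proj(d,P):
    K,D=KD(d);M=np.linalg.inv(d["cam_to_world"])
    return cv2.projectPoints(np.array(P,float).reshape(-1,1,3),cv2.Rodrigues(M[:3,:3])[0],M[:3,3],K,D)[0][:,0]
def tri(ds,pxs):
    A=np.zeros((3,3));b=np.zeros(3);L=[]
    for d,p in zip(ds,pxs):
        o,r=rays(d,[p]);r=r[0]/np.linalg.norm(r[0]);Q=np.eye(3)-np.outer(r,r);A+=Q;b+=Q@o;L.append((o,Q))
    X=np.linalg.solve(A,b);return X,[float(np.linalg.norm(Q@(X-o))) for o,Q in L]
def togo(P,yaw=None):
    """shift in row units to TCP target P, and turn about tool z for world yaw of tool y axis (mod pi)"""
    s=get_state();M=R.from_quat(s["eef_rot"])
    out=[np.round(M.inv().apply(np.array(P)-s["tool_pos"])/0.3,4).tolist()]
    if yaw is not None:
        # want tool pointing straight down, y axis at yaw
        best=None
        for k in(0,np.pi):
            y=np.array([np.cos(yaw+k),np.sin(yaw+k),0]);z=np.array([0,0,-1.]);x=np.cross(y,z)
            rv=(M.inv()*R.from_matrix(np.c_[x,y,z])).as_rotvec()/np.pi
            if best is None or np.linalg.norm(rv)<np.linalg.norm(best):best=rv
        out.append(np.round(best,4).tolist())
    return out
E
python3 - <<'E'
from h import *
t=shot("top");s=shot("side")
for n,a,b in[("lidL",(250,191),(299,186)),("dishL",(313,196),(320,211)),("dishS",(322,268),(259,232)),("lidS",(387,260),(293,270)),("timer",(391,201),(355,250)),("case",(251,260),(245,199)),("forceps",(270,154),(337,187)),("marker",(362,155),(382,225))]:
    X,e=tri([t,s],[a,b]);print(n,X.round(4),np.round(e,4),plane(t,[a],.008).round(4))
print(plane(t,[(439,181),(525,204),(512,271),(424,248)],.013).round(4))
T=shot("wrist")["T_tool_cam"];print(np.round(T,4))
st=get_state();M=R.from_quat(st["eef_rot"]).as_matrix();print(M.round(3))
E
```

```text
lidL [0.6049 0.1534 0.0023] [0.0009 0.0009] [[0.6029 0.1528 0.008 ]]
dishL [0.5974 0.0124 0.0044] [0.0013 0.0013] [[0.5954 0.0128 0.008 ]]
dishS [ 0.4393 -0.0109  0.0067] [0.0012 0.0012] [[ 0.4381 -0.0106  0.008 ]]
lidS [ 0.4596 -0.1527  0.0023] [0.001 0.001] [[ 0.4584 -0.1514  0.008 ]]
timer [ 0.5897 -0.1606  0.0115] [0.0015 0.0015] [[ 0.5889 -0.1606  0.008 ]]
case [0.4529 0.143  0.0057] [0.0017 0.0017] [[0.4511 0.1431 0.008 ]]
forceps [ 0.6953  0.1122 -0.0025] [0.0032 0.0032] [[0.6892 0.1122 0.008 ]]
marker [ 0.6971 -0.0973  0.0014] [0.0025 0.0025] [[ 0.6928 -0.0954  0.008 ]]
[[ 0.6366 -0.2689  0.013 ]
 [ 0.5894 -0.4683  0.013 ]
 [ 0.4384 -0.4298  0.013 ]
 [ 0.4858 -0.2319  0.013 ]]
[[-1.000e-04 -9.516e-01 -3.074e-01  7.950e-02]
 [ 1.000e+00 -4.000e-04  1.000e-03 -5.000e-04]
 [-1.000e-03 -3.074e-01  9.516e-01 -1.459e-01]
 [ 0.000e+00  0.000e+00  0.000e+00  1.000e+00]]
[[ 0.954  0.299 -0.   ]
 [ 0.299 -0.954  0.001]
 [-0.    -0.001 -1.   ]]
```

Run:
```python
from h import *
print(togo((.47,-.47,.28),-np.pi/2))
print(togo((.58,-.35,.28),-np.pi/2))
d=shot("wrist");print(d["fx"],d["cx"],d["cy"],d["k1"])
```

```text
[[1.0263, -0.1189, -0.1389], [-0.0003, 0.0001, 0.0967]]
[[1.4959, -0.3909, -0.1387], [-0.0003, 0.0001, 0.0967]]
352.94935309949153 310.5619342343234 193.97295028598342 0.024615986071332106
```

>>> {"op": "send_rows", "data": {
  "targets": [
    [[0.15, -0.02, -0.03], [0, 0, 0.02]],
    [[0.32, -0.05, -0.07], [0, 0, 0.04]],
    [[0.5, -0.09, -0.1], [0, 0, 0.07]],
    [[0.68, -0.13, -0.14], [0, 0, 0.0967]],
    [[0.84, -0.2, -0.14], [0, 0, 0.0967]],
    [[1.0, -0.28, -0.14], [0, 0, 0.0967]],
    [[1.0, -0.28, -0.14], [0, 0, 0.0967]],
    [[1.0, -0.28, -0.14], [0, 0, 0.0967]],
    [[1.0, -0.28, -0.14], [0, 0, 0.0967]]
  ],
  "fingers": 1
}}

```text
clock: 1.42
tool_pos: [0.4465, -0.4281, 0.2807]
eef_rot: [1.0, -0.002, -0.0, 0.0]
contact_force: [-0.8, -1.0, 0.3]
opening: 1.001
finger_force: 0.0
```

>>> {"op": "send_rows", "data": {
  "targets": [
    [[0.12, -0.07, 0], [0, 0, 0]],
    [[0.26, -0.15, 0], [0, 0, 0]],
    [[0.38, -0.22, 0], [0, 0, 0]],
    [[0.445, -0.26, 0], [0, 0, 0.001]],
    [[0.445, -0.26, 0], [0, 0, 0.001]],
    [[0.445, -0.26, 0], [0, 0, 0.001]],
    [[0.445, -0.26, 0], [0, 0, 0.001]]
  ]
}}

```text
clock: 2.3
tool_pos: [0.5798, -0.3505, 0.2809]
eef_rot: [1.0, -0.003, -0.0, 0.001]
contact_force: [-0.3, 0.1, 0.6]
opening: 0.999
finger_force: 0.0
```

Run:
```python
from h import *
s=get_state();print(s["tool_pos"],s["eef_rot"],s["qd"])
d=shot("wrist");cv2.imwrite("pics/w1.png",d["img"]);np.save("w1.npy",d["cam_to_world"])
```

```text
[ 0.57983777 -0.35052023  0.28092566] [ 9.99994782e-01 -3.13382214e-03 -4.92267790e-04  6.11177267e-04] [-0.00492903 -0.00070461 -0.0077835  -0.00208418 -0.00192595 -0.00201746
 -0.00224967]
```

View pics/w1.png

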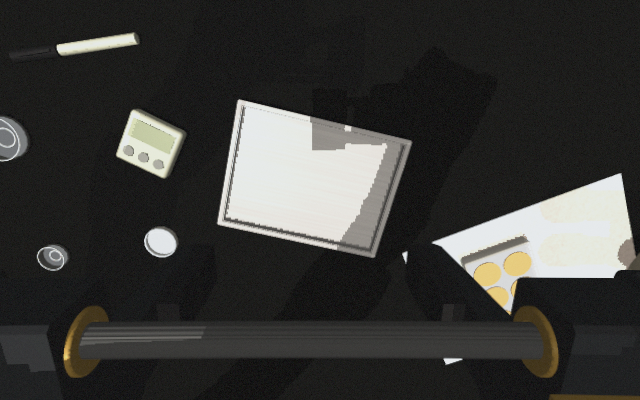

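The wrist view shows the tray's outer corners at (238,100), (412,141), (375,257) and (218,224). It also shows the small lid (161,241), small dish (52,257), timer (151,143) and fingertips at (168,312) and (453,312).

Run:
```python
from h import *
t=shot("top");w=shot("wrist")
a=[(439,181),(525,204),(512,271),(424,248)];b=[(238,100),(412,141),(375,257),(218,224)]
for p,q in zip(a,b):
    X,e=tri([t,w],[p,q]);print(X.round(4),np.round(e,4))
P=plane(w,b,.013);print(P.round(4),P.mean(0).round(4),plane(t,a,.013).mean(0).round(4))
from scipy.optimize import least_squares
def f(x):
    c,s=np.cos(x[2]),np.sin(x[2]);Q=np.array([[.075,.1],[.075,-.1],[-.075,-.1],[-.075,.1]])@np.array([[c,s],[-s,c]])+x[:2]
    return (Q-P[:,:2]).ravel()
r=least_squares(f,[.54,-.35,-.2]);print(r.x.round(4),r.fun.round(4))
for n,p,q in[("lidS",(387,260),(161,241)),("dishS",(322,268),(52,257))]:
    X,e=tri([t,w],[p,q]);print(n,X.round(4),np.round(e,4))
print(togo((.60,.013,.20),-np.pi/2))
```

```text
[ 0.6375 -0.2686  0.0125] [0.001 0.001]
[ 0.5902 -0.4701  0.0093] [0. 0.]
[ 0.438  -0.4329  0.0092] [0.0013 0.0013]
[ 0.4861 -0.2322  0.0113] [0.0002 0.0002]
[[ 0.6384 -0.2682  0.013 ]
 [ 0.5908 -0.469   0.013 ]
 [ 0.4392 -0.4334  0.013 ]
 [ 0.487  -0.2325  0.013 ]] [ 0.5388 -0.3508  0.013 ] [ 0.5376 -0.3497  0.013 ]
[ 0.5388 -0.3508 -0.2324] [-0.0035 -0.0025 -0.002   0.0036  0.0036  0.0026  0.0019 -0.0037]
lidS [ 0.4587 -0.1526  0.0016] [0.0001 0.0001]
dishS [ 0.4385 -0.0105  0.0054] [0.0004 0.0004]
[[0.0586, -1.2085, 0.2691], [0.0002, 0.0001, -0.0015]]
```

>>> {"op": "send_rows", "data": {
  "targets": [
    [[0.01, -0.12, 0], [0, 0, 0]],
    [[0.02, -0.28, 0], [0, 0, 0]],
    [[0.03, -0.44, 0.03], [0, 0, 0]],
    [[0.04, -0.6, 0.06], [0, 0, 0]],
    [[0.05, -0.76, 0.1], [0, 0, 0]],
    [[0.06, -0.9, 0.14], [0, 0, 0]],
    [[0.06, -1.0, 0.2], [0, 0, -0.0015]]
  ]
}}

```text
clock: 3.32
tool_pos: [0.6011, -0.0462, 0.221]
eef_rot: [1.0, 0.002, 0.001, -0.0]
contact_force: [-0.1, 0.3, 0.2]
opening: 0.999
finger_force: 0.0
```

>>> {"op": "send_rows", "data": {
  "targets": [
    [[0, -0.1, 0.1], [0, 0, 0]],
    [[0, -0.2085, 0.2], [0, 0, 0]],
    [[0, -0.2085, 0.3], [0, 0, 0]],
    [[0, -0.2085, 0.33], [0, 0, 0]],
    [[0, -0.2085, 0.33], [0, 0, 0]],
    [[0, -0.2085, 0.33], [0, 0, 0]],
    [[0, -0.2085, 0.33], [0, 0, 0]]
  ]
}}

```text
clock: 4.2
tool_pos: [0.6012, 0.0136, 0.1228]
eef_rot: [1.0, 0.0, 0.001, 0.0]
contact_force: [-0.5, -0.8, -0.4]
opening: 1.0
finger_force: 0.0
```

Run:
```python
from h import *
s=get_state();print(s["tool_pos"],s["eef_rot"])
d=shot("wrist");cv2.imwrite("pics/w2.png",d["img"])
```

```text
[0.60123649 0.01360479 0.12284837] [9.99999317e-01 4.38279108e-04 1.08379573e-03 8.18496112e-06]
```

View pics/w2.png

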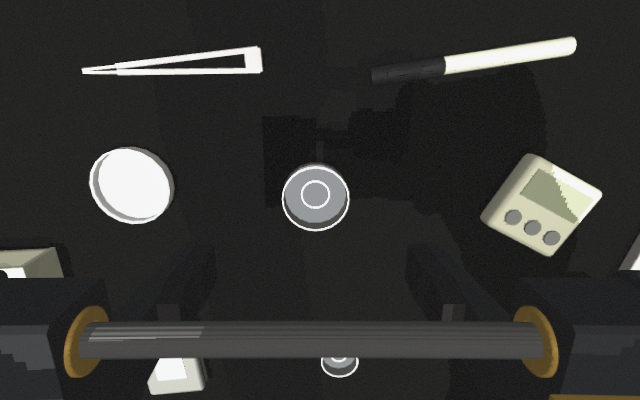

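The dish is centred at about (315,195) with its rim ring radius about 33 px. The large lid is at (132,185), and the fingers are clear of everything.

```bash
cat >> h.py <<'E'
from scipy.optimize import least_squares
from scipy.ndimage import map_coordinates, gaussian_filter1d
def circ(d,c,r,z,span=.005,it=5,sign=-1):
    """refine the circle (outer edge, bright inside) on plane z; returns centre, radius, rms, inliers"""
    g=cv2.cvtColor(d["img"],cv2.COLOR_BGR2GRAY).astype(float);th=np.linspace(0,2*np.pi,120,endpoint=False)
    c=np.array(c[:2],float);rr=r
    for k in range(it):
        q=np.linspace(rr-span,rr+span,61);X=c[0]+np.outer(np.cos(th),q);Y=c[1]+np.outer(np.sin(th),q)
        uv=proj(d,np.c_[X.ravel(),Y.ravel(),np.full(X.size,z)])
        v=map_coordinates(g,[uv[:,1],uv[:,0]],order=1,mode="nearest").reshape(X.shape)
        G=sign*np.gradient(gaussian_filter1d(v,2,axis=1),axis=1)
        j=G.argmax(1);ok=G.max(1)>.25*np.percentile(G.max(1),80)
        pts=np.c_[X[np.arange(120),j],Y[np.arange(120),j]][ok]
        f=lambda p:np.hypot(pts[:,0]-p[0],pts[:,1]-p[1])-p[2]
        s=least_squares(f,[*c,rr],loss="soft_l1",f_scale=.0004);c=s.x[:2];rr=s.x[2]
        span=max(.0025,span*.7)
    e=f(s.x);return c.round(4),round(rr,4),round(float(np.sqrt(np.median(e**2))),5),int((abs(e)<.0008).sum())
E
python3 - <<'E'
from h import *
w=shot("wrist");t=shot("top")
print("rim",circ(w,plane(w,[(315,196)],.015)[0],.026,.015))
print("ring",circ(w,plane(w,[(315,194)],.0015)[0],.011,.0015,span=.003))
print("lid",circ(w,plane(w,[(132,185)],.010)[0],.026,.011),circ(w,plane(w,[(132,185)],.010)[0],.030,.009))
X,e=tri([w,t],[(315,194),(313,196)]);print(X,e)
X,e=tri([w,t],[(134,185),(250,190.5)]);print(X,e)
E
```

```text
rim (array([0.5948, 0.0102]), np.float64(0.0259), 8e-05, 120)
ring (array([0.5944, 0.0102]), np.float64(0.0119), 9e-05, 120)
lid (array([0.605 , 0.1472]), np.float64(0.0266), 0.00051, 82) (array([0.6023, 0.1519]), np.float64(0.03), 9e-05, 120)
[0.59586287 0.01156684 0.00591454] [0.001260240684349888, 0.001260240684349887]
[0.60363008 0.15191735 0.0048472 ] [0.0017013216386994208, 0.0017013216386994863]
```

>>> {"op": "send_rows", "data": {
  "targets": [
    [[-0.0213, 0.011, 0.1], [0, 0, -0.0005]],
    [[-0.0213, 0.011, 0.18], [0, 0, -0.0005]],
    [[-0.0213, 0.011, 0.2], [0, 0, -0.0005]],
    [[-0.0213, 0.011, 0.2], [0, 0, -0.0005]],
    [[-0.0213, 0.011, 0.2], [0, 0, -0.0005]],
    [[-0.0213, 0.011, 0.2], [0, 0, -0.0005]],
    [[-0.0213, 0.011, 0.2], [0, 0, -0.0005]],
    [[-0.0213, 0.011, 0.2], [0, 0, -0.0005]]
  ],
  "fingers": 0.7,
  "newtons": 6
}}

```text
clock: 5.35
tool_pos: [0.5942, 0.0107, 0.0619]
eef_rot: [1.0, 0.002, 0.0, 0.0]
contact_force: [-0.2, -0.3, -0.8]
opening: 0.702
finger_force: 0.0
```

Run:
```python
from h import *
d=shot("wrist");s=get_state();print(s["tool_pos"],s["opening"])
print("rim",circ(d,(.5948,.0102),.026,.015))
p=np.array(s["tool_pos"])
for z in(0,.005,.01,.015): print(z,proj(d,[p+[0,.031,z],p+[0.009,.031,z]]).round(1).tolist())
cv2.imwrite("pics/w3.png",cv2.resize(d["img"][140:390,150:480],(792,600)))
```

```text
[0.59414189 0.0106754  0.06186807] 0.698724989623134
rim (array([0.5947, 0.0103]), np.float64(0.0258), 8e-05, 119)
0 [[243.8, 260.4], [242.7, 242.7]]
0.005 [[241.8, 265.8], [240.7, 247.6]]
0.01 [[239.7, 271.6], [238.5, 252.9]]
0.015 [[237.4, 277.8], [236.1, 258.6]]
```

View pics/w3.png

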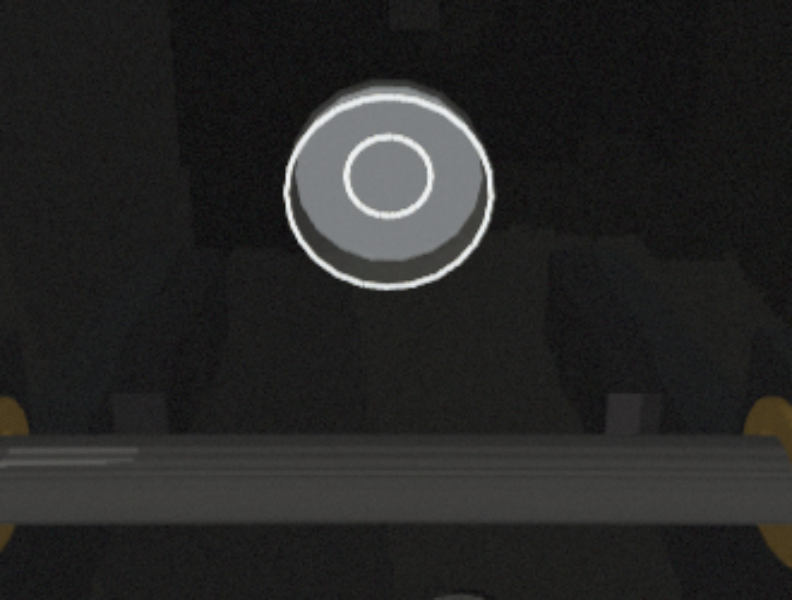

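>>> {"op": "send_rows", "data": {
  "targets": [
    [[0.002, 0.001, 0.05], [0, 0, 0]],
    [[0.002, 0.001, 0.1], [0, 0, 0]],
    [[0.002, 0.001, 0.14], [0, 0, 0]],
    [[0.002, 0.001, 0.17], [0, 0, 0]],
    [[0.002, 0.001, 0.185], [0, 0, 0]],
    [[0.002, 0.001, 0.195], [0, 0, 0]],
    [[0.002, 0.001, 0.195], [0, 0, 0]],
    [[0.002, 0.001, 0.195], [0, 0, 0]],
    [[0.002, 0.001, 0.195], [0, 0, 0]]
  ]
}}

```text
clock: 6.52
tool_pos: [0.5949, 0.0104, 0.0035]
eef_rot: [1.0, 0.002, 0.0, 0.0]
contact_force: [-0.1, 0.2, -0.0]
opening: 0.697
finger_force: 0.0
```

Run:
```python
from h import *
d=shot("wrist");s=get_state();print(s["tool_pos"],s["opening"],s["contact_force"])
print("rim",circ(d,(.5948,.0102),.026,.015))
```

```text
[0.59485964 0.01037216 0.00347796] 0.7037290628642721 [ 0.42569152 -0.31415602  0.84510719]
rim (array([0.5948, 0.0103]), np.float64(0.0257), 8e-05, 106)
```

Consistent from three heights. Close gently.

>>> {"op": "send_rows", "data": {
  "targets": [
    [[0, 0, 0], [0, 0, 0]],
    [[0, 0, 0], [0, 0, 0]],
    [[0, 0, 0], [0, 0, 0]],
    [[0, 0, 0], [0, 0, 0]],
    [[0, 0, 0], [0, 0, 0]],
    [[0, 0, 0], [0, 0, 0]],
    [[0, 0, 0], [0, 0, 0]],
    [[0, 0, 0], [0, 0, 0]]
  ],
  "fingers": 0.5,
  "newtons": 6
}}

```text
clock: 7.58
tool_pos: [0.5948, 0.0104, 0.0033]
eef_rot: [1.0, 0.002, 0.0, 0.0]
contact_force: [-0.9, 0.3, 1.6]
opening: 0.591
finger_force: 6.0
```

Run:
```python
from h import *
d=shot("wrist");s=get_state();print(s["tool_pos"],s["opening"],s["finger_force"])
print("rim",circ(d,(.5948,.0102),.026,.015))
```

```text
[0.59476877 0.01038511 0.00330003] 0.590915938876864 6.000124930869788
rim (array([0.5948, 0.0105]), np.float64(0.0257), 8e-05, 104)
```

>>> {"op": "send_rows", "data": {
  "targets": [
    [[0, 0, -0.03], [0, 0, 0]],
    [[0, 0, -0.1], [0, 0, 0]],
    [[0, 0, -0.2], [0, 0, 0]],
    [[0, 0.05, -0.25], [0, 0, 0]],
    [[-0.02, 0.13, -0.27], [0, 0, 0]],
    [[-0.04, 0.22, -0.27], [0, 0, 0]],
    [[-0.06, 0.32, -0.27], [0, 0, 0]],
    [[-0.08, 0.42, -0.27], [0, 0, 0]],
    [[-0.1, 0.52, -0.27], [0, 0, 0]],
    [[-0.12, 0.62, -0.27], [0, 0, 0]],
    [[-0.14, 0.72, -0.27], [0, 0, 0]],
    [[-0.16, 0.82, -0.27], [0, 0, 0]]
  ]
}}

```text
clock: 9.12
tool_pos: [0.5464, -0.2383, 0.0847]
eef_rot: [1.0, 0.001, -0.0, 0.001]
contact_force: [0.9, 0.4, -0.5]
opening: 0.592
finger_force: 6.0
```

>>> {"op": "send_rows", "data": {
  "targets": [
    [[-0.01, 0.1, 0], [0, 0, 0]],
    [[-0.02, 0.2, 0], [0, 0, 0]],
    [[-0.027, 0.29, 0], [0, 0, 0]],
    [[-0.027, 0.35, 0], [0, 0, 0]],
    [[-0.027, 0.38, 0], [0, 0, 0]],
    [[-0.027, 0.383, 0], [0, 0, 0]],
    [[-0.027, 0.383, 0], [0, 0, 0]],
    [[-0.027, 0.383, 0], [0, 0, 0]],
    [[-0.027, 0.383, 0], [0, 0, 0]]
  ]
}}

```text
clock: 10.25
tool_pos: [0.5399, -0.35, 0.0842]
eef_rot: [1.0, 0.002, -0.0, -0.0]
contact_force: [-1.0, -0.6, 0.5]
opening: 0.59
finger_force: 6.0
```

Run:
```python
from h import *
s=get_state();d=shot("wrist");print(s["tool_pos"],s["eef_rot"],s["opening"],s["finger_force"])
p=s["tool_pos"];print("rim",circ(d,p,.026,p[2]+.0117))
print(togo((.5388,-.3507,.0068),-np.pi/2))
cv2.imwrite("pics/w4.png",d["img"])
```

```text
[ 0.53993034 -0.34996769  0.08422894] [ 9.99997817e-01  2.08459699e-03 -4.68749287e-05 -1.37822591e-04] 0.589999231775949 5.999999677296728
rim (array([ 0.5399, -0.3498]), np.float64(0.0257), 0.00017, 86)
[[-0.0037, 0.0018, 0.2582], [-0.0, 0.0, 0.0013]]
```

View pics/w4.png

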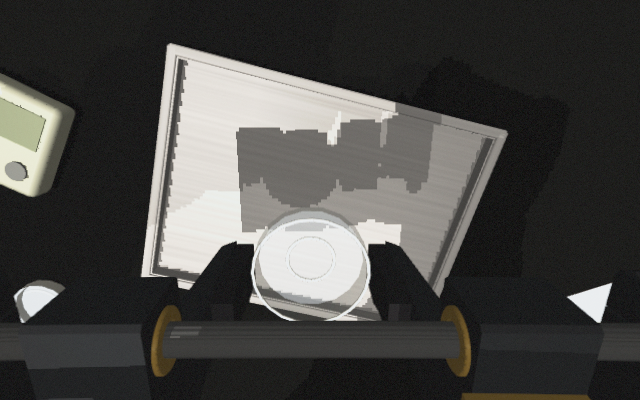

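The dish is held level between the pads at (311,265), over the middle of the tray.

>>> {"op": "send_rows", "data": {
  "targets": [
    [[-0.002, 0.001, 0.05], [0, 0, 0.0005]],
    [[-0.0037, 0.0018, 0.12], [0, 0, 0.001]],
    [[-0.0037, 0.0018, 0.18], [0, 0, 0.001]],
    [[-0.0037, 0.0018, 0.22], [0, 0, 0.001]],
    [[-0.0037, 0.0018, 0.24], [0, 0, 0.001]],
    [[-0.0037, 0.0018, 0.25], [0, 0, 0.001]],
    [[-0.0037, 0.0018, 0.254], [0, 0, 0.001]],
    [[-0.0037, 0.0018, 0.256], [0, 0, 0.001]],
    [[-0.0037, 0.0018, 0.258], [0, 0, 0.001]],
    [[-0.0037, 0.0018, 0.258], [0, 0, 0.001]]
  ]
}}

```text
clock: 11.55
tool_pos: [0.5387, -0.3513, 0.007]
eef_rot: [1.0, -0.0, 0.0, 0.0]
contact_force: [0.0, -0.4, -0.5]
opening: 0.593
finger_force: 6.0
```

>>> {"op": "send_rows", "data": {
  "targets": [
    [[0, 0, 0.001], [0, 0, 0]],
    [[0, 0, 0.001], [0, 0, 0]],
    [[0, 0, 0.001], [0, 0, 0]]
  ]
}}

```text
clock: 11.92
tool_pos: [0.5386, -0.3513, 0.0066]
eef_rot: [1.0, 0.0, 0.0, 0.0]
contact_force: [-0.2, 0.3, -1.0]
opening: 0.588
finger_force: 6.0
```

Run:
```python
from h import *
for i in range(3):
    s=get_state();d=shot("wrist");print(s["tool_pos"],s["contact_force"])
p=s["tool_pos"];print("rim",circ(d,p,.026,.018))
```

```text
[ 0.53864244 -0.35126578  0.00655794] [-0.2102677   0.30544516 -1.00503045]
[ 0.53861869 -0.3512434   0.00654769] [ 0.85981582 -0.66292702 -0.50983083]
[ 0.53860415 -0.35123177  0.0065289 ] [-0.12595675 -0.24618392 -0.08588046]
rim (array([ 0.5387, -0.351 ]), np.float64(0.0256), 0.00017, 85)
```

>>> {"op": "send_rows", "data": {
  "targets": [
    [[0, 0, 0.001], [0, 0, 0]],
    [[0, 0, 0.002], [0, 0, 0]],
    [[0, 0, 0.002], [0, 0, 0]],
    [[0, 0, 0.002], [0, 0, 0]]
  ]
}}

```text
clock: 12.58
tool_pos: [0.5386, -0.3512, 0.0063]
eef_rot: [1.0, 0.0, 0.0, 0.0]
contact_force: [-1.1, 1.0, 6.6]
opening: 0.59
finger_force: 6.0
```

>>> {"op": "send_rows", "data": {
  "targets": [
    [[0, 0, 0], [0, 0, 0]],
    [[0, 0, 0], [0, 0, 0]],
    [[0, 0, 0], [0, 0, 0]],
    [[0, 0, 0], [0, 0, 0]],
    [[0, 0, -0.02], [0, 0, 0]],
    [[0, 0, -0.06], [0, 0, 0]],
    [[0, 0, -0.14], [0, 0, 0]],
    [[0, 0, -0.2], [0, 0, 0]],
    [[0, 0, -0.2], [0, 0, 0]],
    [[0, 0, -0.2], [0, 0, 0]],
    [[0, 0, -0.2], [0, 0, 0]]
  ],
  "fingers": 0.72
}}

```text
clock: 13.95
tool_pos: [0.5381, -0.3509, 0.0651]
eef_rot: [1.0, 0.0, -0.001, -0.0]
contact_force: [-0.2, -0.0, 0.8]
opening: 0.718
finger_force: 0.0
```

Run:
```python
from h import *
s=get_state();d=shot("wrist");p=s["tool_pos"];print(p,s["eef_rot"],s["opening"])
print("rim",circ(d,(.5387,-.3512),.026,.018),"ring",circ(d,(.5387,-.3512),.011,.0045,span=.003))
print(togo((.6023,.1519,.15),-np.pi/2))
cv2.imwrite("pics/w5.png",d["img"])
```

```text
[ 0.53807013 -0.35087501  0.06507809] [ 9.99999693e-01  5.58334493e-05 -6.81958199e-04 -3.81694773e-04] 0.7180709464950634
rim (array([ 0.5388, -0.351 ]), np.float64(0.0256), 9e-05, 78) ring (array([ 0.5383, -0.351 ]), np.float64(0.0118), 8e-05, 120)
[[0.2139, -1.6762, -0.2821], [-0.0002, 0.0004, 0.0]]
```

View pics/w5.png

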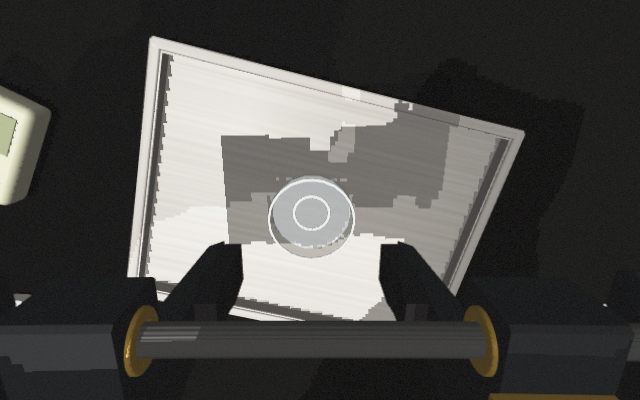

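The dish stands upright at (311,215) in the middle of the tray and is released. Next is the large lid.

>>> {"op": "send_rows", "data": {
  "targets": [
    [[0, 0, -0.12], [0, 0, 0]],
    [[0.02, -0.1, -0.2], [0, 0, 0]],
    [[0.05, -0.25, -0.2], [0, 0, 0]],
    [[0.08, -0.4, -0.2], [0, 0, 0]],
    [[0.12, -0.55, -0.2], [0, 0, 0]],
    [[0.15, -0.7, -0.2], [0, 0, 0]],
    [[0.18, -0.85, -0.2], [0, 0, 0]],
    [[0.2139, -1.0, -0.2], [0, 0, 0]]
  ],
  "fingers": 0.82
}}

```text
clock: 15.0
tool_pos: [0.6027, -0.0498, 0.1254]
eef_rot: [1.0, -0.0, -0.0, 0.0]
contact_force: [-0.3, 0.6, 0.4]
opening: 0.821
finger_force: 0.0
```

>>> {"op": "send_rows", "data": {
  "targets": [
    [[0, -0.16, 0], [0, 0, 0]],
    [[0, -0.32, 0], [0, 0, 0]],
    [[0, -0.46, 0], [0, 0, 0]],
    [[0, -0.58, 0], [0, 0, 0]],
    [[0, -0.65, 0.05], [0, 0, 0]],
    [[0, -0.676, 0.12], [0, 0, 0]],
    [[0, -0.676, 0.16], [0, 0, 0]],
    [[0, -0.676, 0.18], [0, 0, 0]],
    [[0, -0.676, 0.18], [0, 0, 0]],
    [[0, -0.676, 0.18], [0, 0, 0]]
  ]
}}

```text
clock: 16.25
tool_pos: [0.6033, 0.1509, 0.0724]
eef_rot: [1.0, -0.001, 0.0, 0.0]
contact_force: [-0.1, -0.9, -1.4]
opening: 0.821
finger_force: 0.0
```

Run:
```python
from h import *
s=get_state();d=shot("wrist");p=s["tool_pos"];print(p,s["eef_rot"],s["opening"])
print("lid",circ(d,(.6023,.1519),.030,.009),circ(d,(.6023,.1519),.030,.010))
cv2.imwrite("pics/w6.png",d["img"])
```

```text
[0.60330309 0.15086165 0.07238661] [ 9.99999729e-01 -5.44279371e-04  4.93821650e-04  4.91043093e-05] 0.8213821975969178
lid (array([0.6023, 0.1518]), np.float64(0.03), 9e-05, 120) (array([0.6026, 0.1518]), np.float64(0.0298), 9e-05, 120)
```

View pics/w6.png

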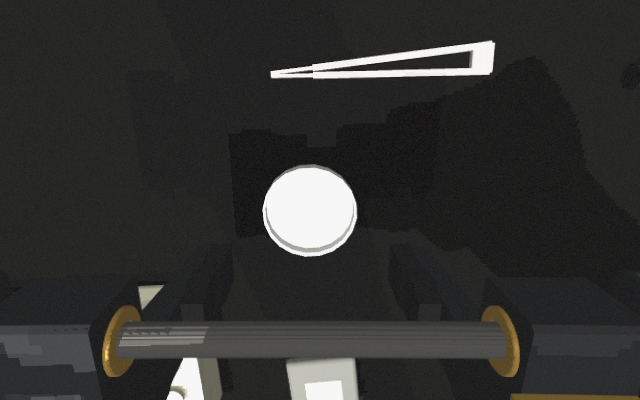

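The lid is centred at (310,210). Fingers are on either side and the slide case is behind and clear.

>>> {"op": "send_rows", "data": {
  "targets": [
    [[-0.0027, -0.003, 0.06], [0, 0, 0]],
    [[-0.0027, -0.003, 0.12], [0, 0, 0]],
    [[-0.0027, -0.003, 0.17], [0, 0, 0]],
    [[-0.0027, -0.003, 0.205], [0, 0, 0]],
    [[-0.0027, -0.003, 0.222], [0, 0, 0]],
    [[-0.0027, -0.003, 0.231], [0, 0, 0]],
    [[-0.0027, -0.003, 0.231], [0, 0, 0]],
    [[-0.0027, -0.003, 0.231], [0, 0, 0]]
  ]
}}

```text
clock: 17.3
tool_pos: [0.6023, 0.1525, 0.0031]
eef_rot: [1.0, -0.0, 0.0, -0.0]
contact_force: [-1.0, -0.3, -0.2]
opening: 0.818
finger_force: 0.0
```

>>> {"op": "send_rows", "data": {
  "targets": [
    [[0, 0, 0], [0, 0, 0]],
    [[0, 0, 0], [0, 0, 0]],
    [[0, 0, 0], [0, 0, 0]],
    [[0, 0, 0], [0, 0, 0]],
    [[0, 0, 0], [0, 0, 0]],
    [[0, 0, 0], [0, 0, 0]],
    [[0, 0, 0], [0, 0, 0]],
    [[0, 0, 0], [0, 0, 0]]
  ],
  "fingers": 0.58,
  "newtons": 6
}}

```text
clock: 18.3
tool_pos: [0.6022, 0.1525, 0.0028]
eef_rot: [1.0, 0.0, 0.0, -0.0]
contact_force: [0.6, 0.0, 4.7]
opening: 0.674
finger_force: 6.0
```

>>> {"op": "send_rows", "data": {
  "targets": [
    [[0, 0, -0.03], [0, 0, 0]],
    [[0, 0, -0.1], [0, 0, 0]],
    [[0, 0, -0.2], [0, 0, 0]],
    [[-0.01, 0.05, -0.3], [0, 0, 0]],
    [[-0.02, 0.12, -0.32], [0, 0, 0]],
    [[-0.03, 0.22, -0.32], [0, 0, 0]],
    [[-0.05, 0.34, -0.32], [0, 0, 0]],
    [[-0.07, 0.46, -0.32], [0, 0, 0]],
    [[-0.09, 0.58, -0.32], [0, 0, 0]],
    [[-0.11, 0.7, -0.32], [0, 0, 0]],
    [[-0.13, 0.82, -0.32], [0, 0, 0]],
    [[-0.15, 0.94, -0.32], [0, 0, 0]]
  ]
}}

```text
clock: 19.8
tool_pos: [0.5556, -0.1318, 0.0982]
eef_rot: [1.0, -0.0, -0.001, 0.0]
contact_force: [0.2, -0.2, -0.2]
opening: 0.674
finger_force: 6.0
```

Run:
```python
from h import *
s=get_state();d=shot("wrist");p=s["tool_pos"];print(p,s["opening"],s["finger_force"])
print("lid",circ(d,p,.030,p[2]+.0065)[0]-p[:2])
print(togo((.5387,-.3511,p[2]),-np.pi/2))
```

```text
[ 0.55555258 -0.13176766  0.09815509] 0.673804542025749 6.00077869661618
lid [0.00024742 0.00016766]
[[-0.0439, 0.7064, 0.0044], [0.0019, 0.001, -0.0028]]
```

>>> {"op": "send_rows", "data": {
  "targets": [
    [[-0.01, 0.12, 0], [0, 0, 0]],
    [[-0.015, 0.24, 0], [0, 0, 0]],
    [[-0.025, 0.36, 0], [0, 0, 0]],
    [[-0.03, 0.48, 0], [0, 0, 0]],
    [[-0.04, 0.58, 0], [0, 0, 0]],
    [[-0.044, 0.66, 0], [0, 0, 0]],
    [[-0.044, 0.7, 0], [0, 0, 0]],
    [[-0.044, 0.706, 0.05], [0, 0, 0]],
    [[-0.044, 0.706, 0.1], [0, 0, 0]],
    [[-0.044, 0.706, 0.12], [0, 0, 0]],
    [[-0.044, 0.706, 0.12], [0, 0, 0]],
    [[-0.044, 0.706, 0.12], [0, 0, 0]]
  ]
}}

```text
clock: 21.35
tool_pos: [0.5442, -0.3411, 0.0629]
eef_rot: [1.0, 0.0, 0.0, 0.0]
contact_force: [0.2, 0.2, -0.5]
opening: 0.671
finger_force: 6.0
```

Run:
```python
from h import *
s=get_state();d=shot("wrist");p=s["tool_pos"];print(p,s["opening"],s["finger_force"])
c=circ(d,p,.030,p[2]+.0065);print(c,c[0]-p[:2])
print(togo((.5387,-.3511,.013),-np.pi/2))
cv2.imwrite("pics/w7.png",d["img"])
```

```text
[ 0.5442005  -0.34108215  0.06290666] 0.6711995349898432 5.999966523377225
(array([ 0.5445, -0.3409]), np.float64(0.0298), 0.00017, 79) [0.0002995  0.00018215]
[[-0.0185, 0.0328, 0.1668], [0.0001, -0.0003, 0.0001]]
```

View pics/w7.png

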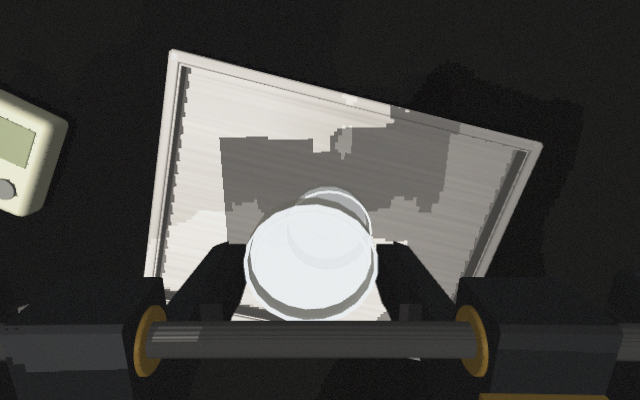

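The lid is held level and about 10 mm off the dish (dish seen behind it at (335,215)). I'll centre it first, then lower it.

>>> {"op": "send_rows", "data": {
  "targets": [
    [[-0.01, 0.018, 0], [0, 0, 0]],
    [[-0.019, 0.0335, 0.04], [0, 0, 0]],
    [[-0.019, 0.0335, 0.08], [0, 0, 0]],
    [[-0.019, 0.0335, 0.1], [0, 0, 0]],
    [[-0.019, 0.0335, 0.1], [0, 0, 0]],
    [[-0.019, 0.0335, 0.1], [0, 0, 0]],
    [[-0.019, 0.0335, 0.1], [0, 0, 0]]
  ]
}}

```text
clock: 22.28
tool_pos: [0.5384, -0.3515, 0.033]
eef_rot: [1.0, 0.0, 0.0, 0.0]
contact_force: [0.2, -0.7, -0.5]
opening: 0.67
finger_force: 6.0
```

Run:
```python
from h import *
s=get_state();d=shot("wrist");p=s["tool_pos"];print(p)
c=circ(d,p,.030,p[2]+.0065);print(c,c[0]-p[:2])
print(togo((.5385,-.3512,.0128),-np.pi/2))
```

```text
[ 0.53842231 -0.35145532  0.03303451]
(array([ 0.5387, -0.3513]), np.float64(0.0297), 0.00017, 76) [0.00027769 0.00015532]
[[0.0004, -0.0009, 0.0673], [0.0001, -0.0002, 0.0]]
```

>>> {"op": "send_rows", "data": {
  "targets": [
    [[0.0004, -0.0009, 0.015], [0, 0, 0]],
    [[0.0004, -0.0009, 0.03], [0, 0, 0]],
    [[0.0004, -0.0009, 0.042], [0, 0, 0]],
    [[0.0004, -0.0009, 0.052], [0, 0, 0]],
    [[0.0004, -0.0009, 0.06], [0, 0, 0]],
    [[0.0004, -0.0009, 0.064], [0, 0, 0]],
    [[0.0004, -0.0009, 0.067], [0, 0, 0]],
    [[0.0004, -0.0009, 0.069], [0, 0, 0]],
    [[0.0004, -0.0009, 0.069], [0, 0, 0]]
  ]
}}

```text
clock: 23.45
tool_pos: [0.5383, -0.3511, 0.0124]
eef_rot: [1.0, -0.0, 0.0, 0.0]
contact_force: [0.0, 0.4, 4.2]
opening: 0.673
finger_force: 6.0
```

>>> {"op": "send_rows", "data": {
  "targets": [
    [[0, 0, 0], [0, 0, 0]],
    [[0, 0, 0], [0, 0, 0]],
    [[0, 0, 0], [0, 0, 0]],
    [[0, 0, 0], [0, 0, 0]],
    [[0, 0, -0.02], [0, 0, 0]],
    [[0, 0, -0.06], [0, 0, 0]],
    [[0, 0, -0.14], [0, 0, 0]],
    [[0, 0, -0.24], [0, 0, 0]],
    [[0, 0, -0.24], [0, 0, 0]],
    [[0, 0, -0.24], [0, 0, 0]],
    [[0, 0, -0.24], [0, 0, 0]]
  ],
  "fingers": 0.8
}}

```text
clock: 24.82
tool_pos: [0.5375, -0.3508, 0.0831]
eef_rot: [1.0, 0.0, -0.001, -0.0]
contact_force: [0.8, -0.5, -1.0]
opening: 0.799
finger_force: 0.0
```

Run:
```python
from h import *
s=get_state();d=shot("wrist");p=s["tool_pos"];print(p,s["eef_rot"],s["opening"])
for z in(.0185,.0195):print("lid",circ(d,(.5385,-.3511),.030,z))
print("bead",circ(d,(.5385,-.3511),.026,.0205,span=.003))
print(togo((.4385,-.0105,.08),-np.pi/2))
cv2.imwrite("pics/w8.png",cv2.resize(d["img"][130:350,180:450],(736,600)))
```

```text
[ 0.53751176 -0.35075407  0.0830664 ] [ 9.99999599e-01  7.96019529e-06 -7.96079690e-04 -4.09567615e-04] 0.7988254764532143
lid (array([ 0.5417, -0.351 ]), np.float64(0.0273), 0.00026, 97)
lid (array([ 0.542, -0.351]), np.float64(0.0272), 0.00025, 97)
bead (array([ 0.5424, -0.351 ]), np.float64(0.027), 0.00025, 97)
[[-0.3301, -1.1342, 0.0114], [-0.0003, 0.0005, 0.0]]
```

View pics/w8.png

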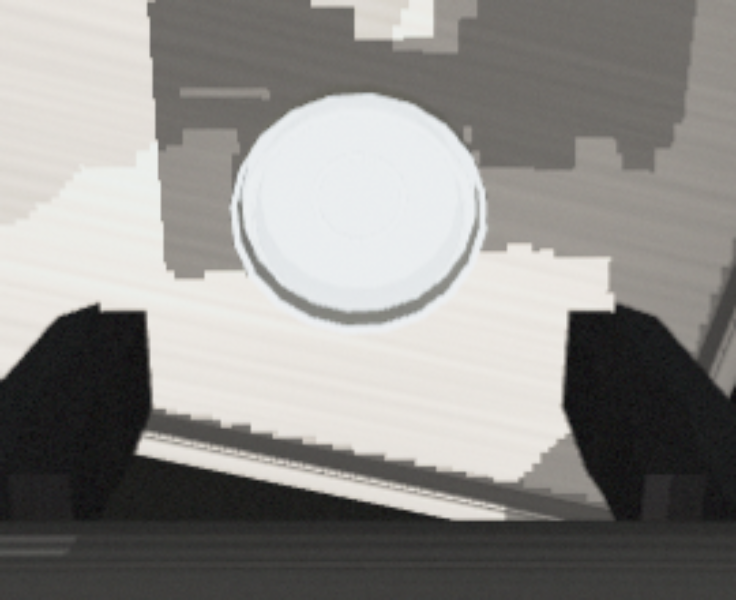

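The lid sits level on the dish; its outer edge spans about columns 265–358, with the bottom at row 249.5. I'll check that against the expected projection.

Run:
```python
from h import *
d=shot("wrist");a=np.linspace(0,6.283,200)
for z in (.0185,.0195):
    u=proj(d,np.c_[.5387+.03*np.cos(a),-.3511+.03*np.sin(a),0*a+z]);print(u.min(0),u.max(0))
print(circ(d,(.5387,-.3511),.0302,.0185,span=.0018,sign=-1),circ(d,(.5387,-.3511),.0302,.0185,span=.0018,sign=1))
```

```text
[264.08340205 163.15485504] [358.65885025 251.921826  ]
[263.88457785 163.52719574] [358.86454252 252.62871388]
(array([ 0.5385, -0.3509]), np.float64(0.0297), 9e-05, 75) (array([ 0.5393, -0.351 ]), np.float64(0.0282), 0.00013, 71)
```

>>> {"op": "send_rows", "data": {
  "targets": [
    [[-0.02, -0.05, -0.1], [0, 0, 0]],
    [[-0.06, -0.15, -0.12], [0, 0, 0]],
    [[-0.1, -0.28, -0.12], [0, 0, 0]],
    [[-0.14, -0.42, -0.12], [0, 0, 0]],
    [[-0.19, -0.56, -0.12], [0, 0, 0]],
    [[-0.24, -0.7, -0.12], [0, 0, 0]],
    [[-0.29, -0.84, -0.12], [0, 0, 0]],
    [[-0.32, -0.96, -0.12], [0, 0, 0]],
    [[-0.33, -1.0, -0.1], [0, 0, 0]],
    [[-0.33, -1.0, -0.1], [0, 0, 0]],
    [[-0.33, -1.0, -0.1], [0, 0, 0]],
    [[-0.33, -1.0, -0.1], [0, 0, 0]]
  ],
  "fingers": 0.55
}}

```text
clock: 26.42
tool_pos: [0.4396, -0.0526, 0.1139]
eef_rot: [1.0, -0.001, 0.0, 0.0]
contact_force: [0.5, -0.6, -0.0]
opening: 0.553
finger_force: 0.0
```

Run:
```python
from h import *
s=get_state();d=shot("wrist");p=s["tool_pos"];print(p,s["eef_rot"],s["opening"])
print("rim",circ(d,(.4385,-.0105),.017,.011),"ring",circ(d,(.4385,-.0105),.0075,.0015,span=.003))
```

```text
[ 0.43958108 -0.05260875  0.11389345] [ 9.99999066e-01 -1.28058823e-03  2.84159411e-04  3.82789378e-04] 0.5531865015687379
rim (array([ 0.4389, -0.0123]), np.float64(0.0169), 8e-05, 120) ring (array([ 0.4386, -0.0121]), np.float64(0.0079), 9e-05, 120)
```

>>> {"op": "send_rows", "data": {
  "targets": [
    [[-0.0027, -0.07, 0.04], [0, 0, 0]],
    [[-0.0027, -0.12, 0.1], [0, 0, 0]],
    [[-0.0027, -0.1347, 0.16], [0, 0, 0]],
    [[-0.0027, -0.1347, 0.196], [0, 0, 0]],
    [[-0.0027, -0.1347, 0.196], [0, 0, 0]],
    [[-0.0027, -0.1347, 0.196], [0, 0, 0]],
    [[-0.0027, -0.1347, 0.196], [0, 0, 0]]
  ]
}}

```text
clock: 27.35
tool_pos: [0.4387, -0.011, 0.0557]
eef_rot: [1.0, -0.0, 0.001, 0.0]
contact_force: [0.1, 0.3, -0.0]
opening: 0.549
finger_force: 0.0
```

Run:
```python
from h import *
s=get_state();d=shot("wrist");p=s["tool_pos"];print(p,s["eef_rot"],s["opening"])
c=circ(d,(.4388,-.0122),.017,.011);print("rim",c)
print(togo((*c[0],.0042),-np.pi/2))
```

```text
[ 0.43873558 -0.01102256  0.0556609 ] [ 9.99999797e-01 -2.69264038e-04  5.76228806e-04  4.11151232e-05] 0.5490124326019434
rim (array([ 0.439 , -0.0121]), np.float64(0.017), 9e-05, 113)
[[0.001, 0.0039, 0.1713], [0.0, -0.0003, -0.0001]]
```

>>> {"op": "send_rows", "data": {
  "targets": [
    [[0.001, 0.0039, 0.04], [0, 0, 0]],
    [[0.001, 0.0039, 0.09], [0, 0, 0]],
    [[0.001, 0.0039, 0.13], [0, 0, 0]],
    [[0.001, 0.0039, 0.155], [0, 0, 0]],
    [[0.001, 0.0039, 0.167], [0, 0, 0]],
    [[0.001, 0.0039, 0.1713], [0, 0, 0]],
    [[0.001, 0.0039, 0.1713], [0, 0, 0]],
    [[0.001, 0.0039, 0.1713], [0, 0, 0]]
  ]
}}

```text
clock: 28.4
tool_pos: [0.4489, -0.0125, 0.0119]
eef_rot: [1.0, -0.001, -0.009, -0.0]
contact_force: [0.6, -0.2, -0.3]
opening: 0.549
finger_force: 0.0
```

>>> {"op": "send_rows", "data": {
  "targets": [
    [[0, 0, 0], [0, 0, 0]],
    [[0, 0, 0], [0, 0, 0]],
    [[0, 0, 0], [0, 0, 0]],
    [[0, 0, 0], [0, 0, 0]],
    [[0, 0, 0], [0, 0, 0]],
    [[0, 0, 0], [0, 0, 0]],
    [[0, 0, 0], [0, 0, 0]],
    [[0, 0, 0], [0, 0, 0]]
  ],
  "fingers": 0.3,
  "newtons": 6
}}

```text
clock: 29.4
tool_pos: [0.4489, -0.0124, 0.0116]
eef_rot: [1.0, 0.0, -0.01, -0.0]
contact_force: [0.1, 0.3, -1.0]
opening: 0.3
finger_force: 0.0
```

>>> {"op": "send_rows", "data": {
  "targets": [
    [[0, 0, -0.03], [0, 0, 0]],
    [[0, 0, -0.1], [0, 0, 0]],
    [[0, 0, -0.2], [0, 0, 0]],
    [[0.01, 0.05, -0.27], [0, 0, 0]],
    [[0.03, 0.12, -0.27], [0, 0, 0]],
    [[0.06, 0.21, -0.27], [0, 0, 0]],
    [[0.1, 0.32, -0.27], [0, 0, 0]],
    [[0.14, 0.43, -0.27], [0, 0, 0]],
    [[0.18, 0.54, -0.27], [0, 0, 0]],
    [[0.22, 0.65, -0.27], [0, 0, 0]],
    [[0.26, 0.76, -0.27], [0, 0, 0]],
    [[0.3, 0.87, -0.27], [0, 0, 0]]
  ]
}}

```text
clock: 30.9
tool_pos: [0.5403, -0.2747, 0.0904]
eef_rot: [1.0, 0.0, -0.01, -0.0]
contact_force: [-0.1, 0.4, 0.2]
opening: 0.301
finger_force: 0.0
```

>>> {"op": "send_rows", "data": {
  "targets": [
    [[0.02, 0.1, 0], [0, 0, 0]],
    [[0.03, 0.18, 0], [0, 0, 0]],
    [[0.033, 0.24, 0], [0, 0, 0]],
    [[0.033, 0.26, 0], [0, 0, 0]],
    [[0.033, 0.26, 0], [0, 0, 0]],
    [[0.033, 0.26, 0], [0, 0, 0]],
    [[0.033, 0.26, 0], [0, 0, 0]]
  ]
}}

```text
clock: 31.78
tool_pos: [0.5507, -0.3505, 0.0905]
eef_rot: [1.0, 0.001, -0.01, -0.001]
contact_force: [-1.4, 0.5, -0.2]
opening: 0.302
finger_force: 0.0
```

Run:
```python
from h import *
s=get_state();d=shot("wrist");p=s["tool_pos"];print(p,s["eef_rot"],s["opening"],s["finger_force"])
c=circ(d,p,.017,p[2]+.0068);print(c,c[0]-p[:2])
print(togo((.5387,-.3511,.035),-np.pi/2))
cv2.imwrite("pics/w9.png",d["img"])
```

```text
[ 0.55070142 -0.35050256  0.09050497] [ 9.99954089e-01  8.97557721e-04 -9.52205706e-03 -5.87382288e-04] 0.301964663994161 0.0
(array([ 0.546 , -0.3504]), np.float64(0.0133), 0.00072, 43) [-0.00470142  0.00010256]
[[-0.0363, 0.0015, 0.1857], [-0.0003, 0.0061, 0.0005]]
```

View pics/w9.png

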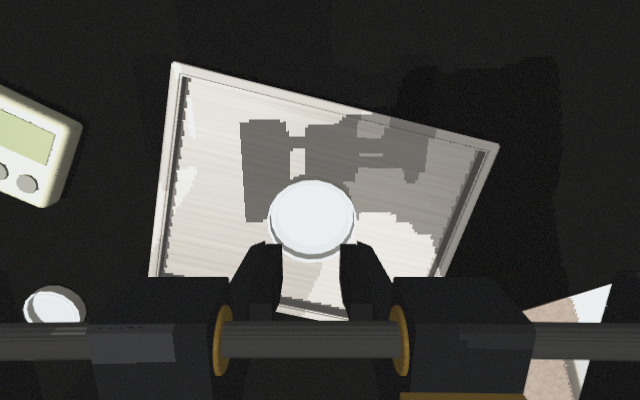

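The grip missed: near the base, the arm could not reach that low and stopped tilted above the dish. The stack is fine (lid at (311,220)). I'll go back, looking at the joint angles.

Run:
```python
from h import *
s=get_state();print(np.round(s["q"],3));print(togo((.439,-.0121,.08),-np.pi/2))
```

```text
[ 0.811  0.985 -0.628  1.552  0.71   0.864 -1.659]
[[-0.3696, -1.1292, 0.0432], [-0.0003, 0.0061, 0.0005]]
```

>>> {"op": "send_rows", "data": {
  "targets": [
    [[-0.03, -0.1, 0], [0, 0.003, 0]],
    [[-0.07, -0.24, 0], [0, 0.0061, 0]],
    [[-0.12, -0.4, 0], [0, 0.0061, 0]],
    [[-0.17, -0.55, 0], [0, 0.0061, 0]],
    [[-0.22, -0.7, 0], [0, 0.0061, 0]],
    [[-0.28, -0.85, 0], [0, 0.0061, 0]],
    [[-0.34, -1.0, 0], [0, 0.0061, 0]],
    [[-0.34, -1.0, 0], [0, 0.0061, 0]],
    [[-0.34, -1.0, 0], [0, 0.0061, 0]]
  ],
  "fingers": 0.55
}}

```text
clock: 32.95
tool_pos: [0.4489, -0.0519, 0.0927]
eef_rot: [1.0, 0.0, 0.0, 0.0]
contact_force: [0.1, -1.3, -0.3]
opening: 0.552
finger_force: 0.0
```

Run:
```python
from h import *
s=get_state();print(np.round(s["q"],3),s["tool_pos"],s["eef_rot"]);print(togo((.439,-.0121,.056),-np.pi/2))
d=shot("wrist");print(circ(d,(.439,-.0121),.017,.011,span=.008))
cv2.imwrite("pics/w10.png",d["img"])
```

```text
[ 0.256  0.773 -0.392  2.19   0.908  0.345 -2.48 ] [ 0.448877   -0.05193723  0.0926984 ] [9.99999902e-01 2.74742748e-04 3.37915414e-04 7.50955012e-05]
[[-0.0329, -0.1328, 0.1223], [0.0, -0.0002, 0.0002]]
(array([ 0.4391, -0.0125]), np.float64(0.0171), 0.00016, 108)
```

The picture fit shows the dish is undisturbed. Joint 7 is at -2.48, near its limit, so I'll turn the tool back about its z axis.

>>> {"op": "send_rows", "data": {
  "targets": [
    [[0, 0, 0], [0, 0, -0.05]],
    [[0, 0, 0], [0, 0, -0.1]],
    [[0, 0, 0], [0, 0, -0.15]],
    [[0, 0, 0], [0, 0, -0.2]],
    [[0, 0, 0], [0, 0, -0.25]],
    [[0, 0, 0], [0, 0, -0.3]],
    [[0, 0, 0], [0, 0, -0.35]],
    [[0, 0, 0], [0, 0, -0.35]],
    [[0, 0, 0], [0, 0, -0.35]]
  ]
}}

```text
clock: 34.12
tool_pos: [0.4486, -0.0525, 0.0924]
eef_rot: [0.854, 0.521, 0.0, -0.0]
contact_force: [-1.4, -0.3, 1.4]
opening: 0.546
finger_force: 0.0
```

Run:
```python
from h import *
s=get_state();print(np.round(s["q"],3),s["tool_pos"],s["eef_rot"]);print(togo((.439,-.0123,.03),np.deg2rad(-27)))
```

```text
[ 0.425  0.83  -0.675  2.181  1.122  0.537 -1.606] [ 0.44857808 -0.05251974  0.09244627] [ 8.53776209e-01  5.20640092e-01  2.39591735e-04 -1.46679569e-04]
[[0.1045, -0.0898, 0.2082], [0.0, -0.0002, -0.0014]]
```

Better on both joints 6 and 7. Approach to z 0.03.

>>> {"op": "send_rows", "data": {
  "targets": [
    [[0.05, -0.04, 0], [0, 0, 0]],
    [[0.09, -0.08, 0.03], [0, 0, 0]],
    [[0.1045, -0.0898, 0.1], [0, 0, 0]],
    [[0.1045, -0.0898, 0.17], [0, 0, 0]],
    [[0.1045, -0.0898, 0.208], [0, 0, 0]],
    [[0.1045, -0.0898, 0.208], [0, 0, 0]],
    [[0.1045, -0.0898, 0.208], [0, 0, 0]],
    [[0.1045, -0.0898, 0.208], [0, 0, 0]]
  ]
}}

```text
clock: 35.12
tool_pos: [0.439, -0.0114, 0.0307]
eef_rot: [0.853, 0.522, 0.001, -0.0]
contact_force: [-0.5, -0.0, 0.4]
opening: 0.549
finger_force: 0.0
```

Run:
```python
from h import *
s=get_state();print(np.round(s["q"],3),s["tool_pos"],s["eef_rot"])
d=shot("wrist");c=circ(d,(.439,-.0123),.017,.011);print(c)
print(togo((*c[0],.0042),np.deg2rad(-27)))
```

```text
[ 0.253  0.936 -0.544  2.239  1.48   0.431 -2.034] [ 0.43896407 -0.01142126  0.03069137] [ 8.52721439e-01  5.22365505e-01  6.52936400e-04 -7.95507315e-06]
(array([ 0.439 , -0.0112]), np.float64(0.0175), 0.00042, 85)
[[0.0007, -0.0002, 0.0882], [0.0002, -0.0004, -0.0001]]
```

Run:
```python
from h import *
d=shot("wrist");print(circ(d,(.439,-.0123),.017,.011,span=.002),circ(d,(.439,-.0120),.0078,.0015,span=.0025))
cv2.imwrite("pics/w11.png",d["img"])
```

```text
(array([ 0.439 , -0.0112]), np.float64(0.0175), 0.00042, 87) (array([ 0.4401, -0.0094]), np.float64(0.0081), 0.0005, 22)
```

View pics/w11.png

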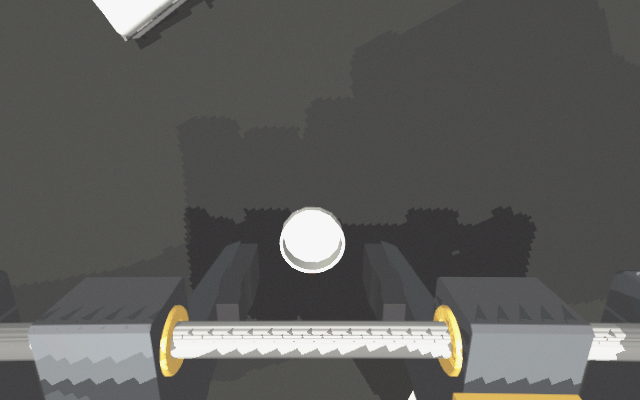

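The dish is at (312,240), centred between the fingers (the exposure is brighter here). Descend.

>>> {"op": "send_rows", "data": {
  "targets": [
    [[-0.001, 0.0, 0.03], [0, 0, 0]],
    [[-0.001, 0.0, 0.055], [0, 0, 0]],
    [[-0.001, 0.0, 0.075], [0, 0, 0]],
    [[-0.001, 0.0, 0.085], [0, 0, 0]],
    [[-0.001, 0.0, 0.0885], [0, 0, 0]],
    [[-0.001, 0.0, 0.0885], [0, 0, 0]],
    [[-0.001, 0.0, 0.0885], [0, 0, 0]]
  ]
}}

```text
clock: 36.1
tool_pos: [0.4386, -0.0116, 0.0038]
eef_rot: [0.853, 0.523, 0.0, -0.0]
contact_force: [0.3, -0.5, 0.0]
opening: 0.55
finger_force: 0.0
```

Run:
```python
from h import *
s=get_state();print(np.round(s["q"],3),s["tool_pos"],s["eef_rot"])
```

```text
[ 0.253  0.999 -0.544  2.239  1.619  0.45  -2.158] [ 0.43857599 -0.011586    0.00378145] [ 8.52548252e-01  5.22648365e-01  3.55080943e-04 -1.95180792e-04]
```

>>> {"op": "send_rows", "data": {
  "targets": [
    [[0, 0, 0], [0, 0, 0]],
    [[0, 0, 0], [0, 0, 0]],
    [[0, 0, 0], [0, 0, 0]],
    [[0, 0, 0], [0, 0, 0]],
    [[0, 0, 0], [0, 0, 0]],
    [[0, 0, 0], [0, 0, 0]],
    [[0, 0, 0], [0, 0, 0]],
    [[0, 0, 0], [0, 0, 0]]
  ],
  "fingers": 0.3,
  "newtons": 6
}}

```text
clock: 37.1
tool_pos: [0.4386, -0.0116, 0.0037]
eef_rot: [0.853, 0.523, 0.0, -0.0]
contact_force: [-0.1, -0.5, 2.2]
opening: 0.38
finger_force: 6.0
```

>>> {"op": "send_rows", "data": {
  "targets": [
    [[0, 0, -0.02], [0, 0, 0]],
    [[0, 0, -0.07], [0, 0, 0]],
    [[0, 0, -0.15], [0, 0, 0]],
    [[0, 0, -0.24], [0, 0, 0]],
    [[0, 0, -0.27], [0, 0, 0]],
    [[0, 0, -0.27], [0, 0, 0]],
    [[0, 0, -0.27], [0, 0, 0]],
    [[0, 0, -0.27], [0, 0, 0]]
  ]
}}

```text
clock: 38.1
tool_pos: [0.4381, -0.0116, 0.0841]
eef_rot: [0.852, 0.523, -0.0, -0.001]
contact_force: [-1.1, -0.5, 0.5]
opening: 0.379
finger_force: 6.0
```

Run:
```python
from h import *
s=get_state();print(np.round(s["q"],3),s["tool_pos"],s["eef_rot"],s["opening"])
p=s["tool_pos"];d=shot("wrist");c=circ(d,p,.017,p[2]+.0073,span=.003);print(c,c[0]-p[:2],R.from_quat(s["eef_rot"]).inv().apply([*(c[0]-p[:2]),0]))
print(togo((.5387,-.3511,p[2]),np.deg2rad(-90)))
```

```text
[ 0.283  0.822 -0.59   2.225  1.173  0.457 -1.748] [ 0.43810067 -0.01162953  0.08412962] [ 8.52496174e-01  5.22733085e-01 -2.06420119e-04 -5.93932399e-04] 0.3785351271052085
(array([ 0.4377, -0.0111]), np.float64(0.0173), 0.00042, 104) [-0.00040067  0.00052953] [ 2.90247754e-04 -5.97240555e-04  8.11758236e-07]
[[-0.8565, 0.812, -0.0012], [-0.0004, 0.0001, 0.3502]]
```

>>> {"op": "send_rows", "data": {
  "targets": [
    [[-0.04, 0.04, 0], [0, 0, 0]],
    [[-0.11, 0.1, 0], [0, 0, 0.03]],
    [[-0.19, 0.18, 0], [0, 0, 0.07]],
    [[-0.28, 0.265, 0], [0, 0, 0.11]],
    [[-0.37, 0.35, 0], [0, 0, 0.15]],
    [[-0.46, 0.435, 0], [0, 0, 0.19]],
    [[-0.55, 0.52, 0], [0, 0, 0.23]],
    [[-0.64, 0.605, 0], [0, 0, 0.27]],
    [[-0.73, 0.69, 0], [0, 0, 0.31]],
    [[-0.8, 0.76, 0], [0, 0, 0.35]],
    [[-0.84, 0.8, 0], [0, 0, 0.35]],
    [[-0.8565, 0.812, 0], [0, 0, 0.35]]
  ]
}}

```text
clock: 39.65
tool_pos: [0.5386, -0.352, 0.0836]
eef_rot: [1.0, -0.0, -0.0, -0.0]
contact_force: [-0.3, -0.0, -1.4]
opening: 0.379
finger_force: 6.0
```

>>> {"op": "send_rows", "data": {
  "targets": [
    [[0, 0, 0.03], [0, 0, 0]],
    [[0, 0, 0.07], [0, 0, 0]],
    [[0, 0, 0.09], [0, 0, 0]],
    [[0, 0, 0.1], [0, 0, 0]],
    [[0, 0, 0.1], [0, 0, 0]],
    [[0, 0, 0.1], [0, 0, 0]],
    [[0, 0, 0.1], [0, 0, 0]]
  ]
}}

```text
clock: 40.52
tool_pos: [0.5392, -0.3513, 0.0547]
eef_rot: [1.0, 0.0, 0.0, -0.0]
contact_force: [0.0, 0.3, 0.7]
opening: 0.38
finger_force: 6.0
```

Run:
```python
from h import *
s=get_state();print(np.round(s["q"],3),s["tool_pos"],s["eef_rot"],s["opening"])
p=s["tool_pos"];d=shot("wrist");c=circ(d,p,.017,p[2]+.0073,span=.004);print(c,c[0]-p[:2])
print(circ(d,p,.0078,p[2]-.0022,span=.003))
print(togo((.5387,-.3511,.0237),np.deg2rad(-90)))
cv2.imwrite("pics/w12.png",cv2.resize(d["img"][130:350,180:450],(736,600)))
```

```text
[ 0.779  0.999 -0.519  1.615  0.686  0.717 -1.644] [ 0.53919682 -0.35126793  0.05472493] [ 9.99999912e-01  1.28675532e-04  3.36648268e-04 -2.13795452e-04] 0.37956846336312455
(array([ 0.5388, -0.351 ]), np.float64(0.0169), 0.00033, 36) [-0.00039682  0.00026793]
(array([ 0.5563, -0.351 ]), np.float64(0.0219), 0.00025, 95)
[[-0.0016, -0.0003, 0.1033], [-0.0002, -0.0002, 0.0001]]
```

View pics/w12.png

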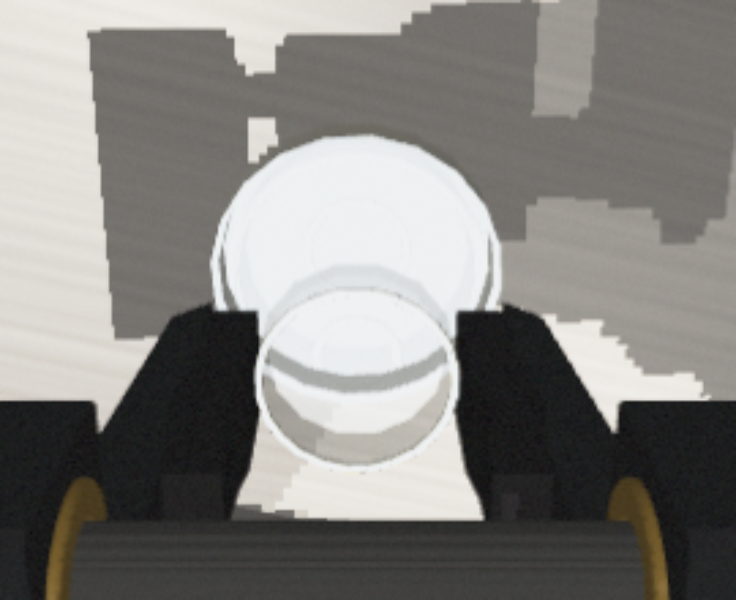

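The small dish is held level at crop (358,378), and the closed large dish is directly beneath.

>>> {"op": "send_rows", "data": {
  "targets": [
    [[0, 0, 0.03], [0, 0, 0]],
    [[0, 0, 0.06], [0, 0, 0]],
    [[0, 0, 0.08], [0, 0, 0]],
    [[0, 0, 0.092], [0, 0, 0]],
    [[0, 0, 0.099], [0, 0, 0]],
    [[0, 0, 0.102], [0, 0, 0]],
    [[0, 0, 0.1035], [0, 0, 0]],
    [[0, 0, 0.1045], [0, 0, 0]],
    [[0, 0, 0.1045], [0, 0, 0]],
    [[0, 0, 0.1045], [0, 0, 0]]
  ]
}}

```text
clock: 41.82
tool_pos: [0.5392, -0.3512, 0.0233]
eef_rot: [1.0, 0.0, 0.0, -0.0]
contact_force: [-0.4, 0.3, 1.7]
opening: 0.376
finger_force: 6.0
```

>>> {"op": "send_rows", "data": {
  "targets": [
    [[0, 0, 0.001], [0, 0, 0]],
    [[0, 0, 0.0015], [0, 0, 0]],
    [[0, 0, 0.0015], [0, 0, 0]]
  ]
}}

```text
clock: 42.2
tool_pos: [0.5392, -0.3512, 0.0232]
eef_rot: [1.0, 0.0, 0.0, -0.0]
contact_force: [-1.7, 0.6, 5.2]
opening: 0.375
finger_force: 6.0
```

>>> {"op": "send_rows", "data": {
  "targets": [
    [[0, 0, 0], [0, 0, 0]],
    [[0, 0, 0], [0, 0, 0]],
    [[0, 0, 0], [0, 0, 0]],
    [[0, 0, 0], [0, 0, 0]],
    [[0, 0, -0.02], [0, 0, 0]],
    [[0, 0, -0.06], [0, 0, 0]],
    [[0, 0, -0.14], [0, 0, 0]],
    [[0, 0, -0.24], [0, 0, 0]],
    [[0, 0, -0.24], [0, 0, 0]],
    [[0, 0, -0.24], [0, 0, 0]],
    [[0, 0, -0.24], [0, 0, 0]]
  ],
  "fingers": 0.52
}}

```text
clock: 43.58
tool_pos: [0.5382, -0.3509, 0.0936]
eef_rot: [1.0, 0.0, -0.001, -0.001]
contact_force: [0.2, 0.3, -0.4]
opening: 0.518
finger_force: 0.0
```

Run:
```python
from h import *
s=get_state();p=s["tool_pos"];d=shot("wrist");print(p,s["opening"],s["eef_rot"])
print(circ(d,(.539,-.351),.017,.0305,span=.003),circ(d,(.539,-.351),.0075,.021,span=.002),circ(d,(.5387,-.3511),.0302,.0185,span=.0018))
print(togo((.459,-.1525,.09),np.deg2rad(-90)))
np.save("c13.npy",d["cam_to_world"])
cv2.imwrite("pics/w13.png",cv2.resize(d["img"][130:350,180:450],(736,600)))
```

```text
[ 0.53823216 -0.35093987  0.09361404] 0.51813400259296 [ 9.99999376e-01  2.58085714e-04 -8.24222447e-04 -7.08330336e-04]
(array([ 0.5457, -0.351 ]), np.float64(0.0259), 0.00025, 99) (array([ 0.539 , -0.3513]), np.float64(0.0066), 0.00033, 83) (array([ 0.5385, -0.3509]), np.float64(0.0298), 9e-05, 72)
[[-0.264, -0.6614, 0.0133], [-0.0005, 0.0005, 0.0002]]
```

View pics/w13.png

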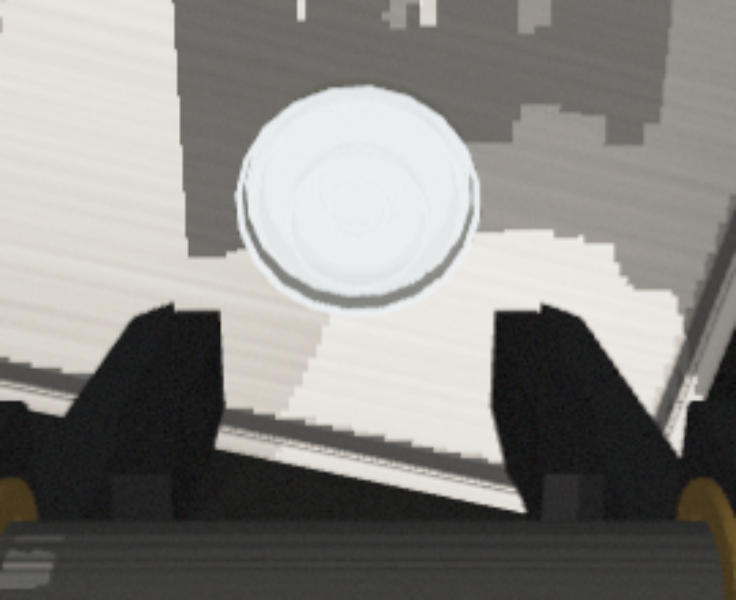

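The small dish's rim is faintly visible at about (359,213) in the crop, white on white. I'll locate it with averaged frames and a circle-template search.

```bash
cat >> h.py <<'E'
def faint(d,c,r,z,n=8,w=.003):
    """search centre of a thin ring (abs. response of ring vs. just inside/outside) in averaged frames"""
    g=np.mean([cv2.cvtColor(snapshot("wrist")["img"],cv2.COLOR_BGR2GRAY).astype(float) for _ in range(n)],0)
    th=np.linspace(0,2*np.pi,180,endpoint=False)
    def ringv(x,y,rr):
        uv=proj(d,np.c_[x+rr*np.cos(th),y+rr*np.sin(th),0*th+z]);return map_coordinates(g,[uv[:,1],uv[:,0]],order=1)
    best=[]
    for x in np.arange(c[0]-w,c[0]+w,.0002):
        for y in np.arange(c[1]-w,c[1]+w,.0002):
            a=ringv(x,y,r);b=(ringv(x,y,r-.0012)+ringv(x,y,r+.0012))/2
            best.append((np.mean(np.clip(a-b,-6,6)),x,y))
    best.sort();return best[-1],best[-40:][0],np.mean(best[-40:],0),best[0],g
E
python3 - <<'E'
from h import *
d=shot("wrist");c=(.539,-.351)
*o,g=faint(d,c,.0165,.0305)
for b in o:print("rim",np.round(b,4))
np.save("g.npy",g)
*o,_=faint(d,c,.0075,.021,w=.002)
for b in o:print("ring",np.round(b,4))
k=g[130:270,240:380];k=np.clip((k-215)*6,0,255).astype(np.uint8);cv2.imwrite("pics/w14.png",cv2.resize(k,(590,590),interpolation=cv2.INTER_CUBIC));print(g[150:250,300].round()[::10])
E
```

```text
rim [ 2.0174  0.5372 -0.3508]
rim [ 1.857   0.5376 -0.3514]
rim [ 1.9388  0.5371 -0.3507]
rim [-1.3746  0.5402 -0.3508]
ring [ 0.2817  0.537  -0.35  ]
ring [ 0.1635  0.5374 -0.35  ]
ring [ 0.2041  0.5389 -0.3505]
ring [-0.3269  0.5384 -0.349 ]
[110. 105. 237. 237. 237. 237. 238. 237. 227. 132.]
```

Run:
```python
from h import *
d=shot("wrist");g=np.load("g.npy");th=np.linspace(0,2*np.pi,180,endpoint=False)
for x,z,r in((.5389,.0305,.017),(.5389,.0195,.017),(.5389,.021,.0155),(.5372,.0305,.0165)):
    u=proj(d,np.c_[x+r*np.cos(th),-.3511+r*np.sin(th),0*th+z]);print(x,z,r,(u.min(0)-[180,130])*2.727,(u.max(0)-[180,130])*2.727)
print("column 311, high-passed rows 175..245")
v=g[:,306:318].mean(1);h=v-gaussian_filter1d(v,5)
print([(i,round(float(h[i]),1)) for i in range(165,250) if abs(h[i])>.7])
v=g[200:212].mean(0);h=v-gaussian_filter1d(v,5)
print([(i,round(float(h[i]),1)) for i in range(268,356) if abs(h[i])>.5])
```

```text
0.5389 0.0305 0.017 [283.69337369 152.50280742] [429.69280281 289.27551527]
0.5389 0.0195 0.017 [286.92365241 139.33900956] [426.39961781 270.7025555 ]
0.5389 0.021 0.0155 [292.69716639 147.14348687] [420.63430823 267.55329776]
0.5372 0.0305 0.0165 [286.00150342 161.74359155] [427.37542242 293.87946035]
column 311, high-passed rows 175..245
[(165, 32.9), (166, 25.1), (167, 19.9), (168, 16.9), (169, 13.2), (170, 8.9), (171, 5.8), (172, 4.0), (173, 2.7), (174, 1.7), (175, 1.1), (176, 0.8), (177, 0.7), (180, 0.8), (181, 0.8), (183, -1.8), (184, -2.4), (185, -1.6), (186, -2.0), (187, -1.3), (189, 1.3), (190, 0.8), (191, 0.7), (212, -0.8), (222, 0.8), (223, 1.2), (224, 1.5), (225, 2.1), (226, 2.9), (227, 3.8), (228, 3.7), (229, 2.8), (230, 1.7), (231, 1.4), (232, 3.5), (233, 6.4), (234, 12.1), (235, 20.4), (236, 24.7), (237, 25.9), (238, 8.7), (239, -44.3), (240, -66.5), (241, -65.9), (242, -65.9), (243, -14.6), (244, 25.5), (245, 29.4), (246, 22.7), (247, 14.9), (248, 11.7), (249, 10.5)]
[(268, 56.1), (269, -22.7), (270, -43.4), (271, 22.5), (272, 29.8), (273, 23.6), (274, 18.8), (275, 8.1), (276, 4.4), (277, 3.0), (278, 3.9), (279, 4.1), (280, 3.4), (281, 2.7), (282, 1.9), (283, 1.4), (284, 0.6), (285, 0.6), (286, 0.6), (287, -1.2), (288, -0.9), (302, -0.6), (334, -1.1), (338, 0.8), (339, 1.1), (340, 1.7), (341, 2.3), (342, 3.1), (343, 3.6), (344, 3.2), (345, 3.1), (346, 3.8), (347, 7.7), (348, 14.0), (349, 19.4), (350, 18.3), (351, -2.7), (352, -45.4), (353, 11.9), (354, 41.6), (355, 33.4)]
```

The evidence is ambiguous at about 1.5 mm, so I'll take a better look. Stepping back 40 mm puts the gripper's shadow on the stack, which gives the bright rim contrast.

>>> {"op": "send_rows", "data": {
  "targets": [
    [[-0.07, 0, 0], [0, 0, 0]],
    [[-0.13, 0, 0], [0, 0, 0]],
    [[-0.14, 0, 0], [0, 0, 0]],
    [[-0.14, 0, 0], [0, 0, 0]],
    [[-0.14, 0, 0], [0, 0, 0]],
    [[-0.14, 0, 0], [0, 0, 0]]
  ]
}}

```text
clock: 45.28
tool_pos: [0.4977, -0.3509, 0.0946]
eef_rot: [1.0, 0.0, 0.0, -0.0]
contact_force: [0.2, -0.2, -0.3]
opening: 0.517
finger_force: 0.0
```

Run:
```python
from h import *
d=shot("wrist");c=(.5385,-.351);print(get_state()["tool_pos"])
*o,g=faint(d,c,.0167,.0305)
for b in o:print("rim",np.round(b,4))
*o,_=faint(d,c,.0075,.021,w=.0025,n=6)
for b in o:print("ring",np.round(b,4))
d["img"]=cv2.cvtColor(g.astype(np.uint8),cv2.COLOR_GRAY2BGR)
print(circ(d,(.5388,-.351),.017,.0305,span=.002),circ(d,(.5388,-.351),.0078,.021,span=.002),circ(d,(.5387,-.3511),.0302,.0185,span=.0018))
u=proj(d,[[.5389,-.351,.0305]])[0].astype(int);print(u,g[u[1]-40:u[1]+41:4,u[0]].round().tolist(),g[u[1],u[0]-48:u[0]+49:4].round().tolist())
```

```text
[ 0.49754958 -0.3509497   0.09456197]
rim [ 0.8593  0.5385 -0.35  ]
rim [ 0.6698  0.5383 -0.3518]
rim [ 0.7425  0.5388 -0.3506]
rim [-0.8056  0.5407 -0.3526]
ring [ 0.2761  0.5384 -0.3501]
ring [ 0.1943  0.5382 -0.3509]
ring [ 0.2267  0.5392 -0.3516]
ring [-0.4933  0.5402 -0.3495]
(array([ 0.5382, -0.3509]), np.float64(0.0169), 0.00038, 80) (array([ 0.5396, -0.3511]), np.float64(0.0066), 0.00043, 85) (array([ 0.5389, -0.3508]), np.float64(0.0298), 9e-05, 108)
[310 147] [235.0, 234.0, 235.0, 232.0, 235.0, 235.0, 235.0, 235.0, 235.0, 235.0, 235.0, 235.0, 234.0, 235.0, 235.0, 235.0, 229.0, 230.0, 228.0, 167.0, 234.0] [109.0, 233.0, 236.0, 227.0, 234.0, 234.0, 230.0, 235.0, 235.0, 233.0, 235.0, 235.0, 235.0, 235.0, 235.0, 236.0, 236.0, 235.0, 235.0, 236.0, 234.0, 231.0, 232.0, 149.0, 148.0]
```

The rim estimates (0.5382–0.5388, −0.350 to −0.351) agree with the grasp bookkeeping (0.5389, −0.3509), so I take (0.5387, −0.3509). Next, the small lid.

>>> {"op": "send_rows", "data": {
  "targets": [
    [[-0.02, -0.08, 0], [0, 0, -0.03]],
    [[-0.05, -0.2, 0], [0, 0, -0.06]],
    [[-0.07, -0.33, 0], [0, 0, -0.1]],
    [[-0.1, -0.46, 0], [0, 0, -0.14]],
    [[-0.12, -0.58, 0], [0, 0, -0.17]],
    [[-0.129, -0.65, 0], [0, 0, -0.17]],
    [[-0.129, -0.661, 0.05], [0, 0, -0.17]],
    [[-0.129, -0.661, 0.08], [0, 0, -0.17]],
    [[-0.129, -0.661, 0.08], [0, 0, -0.17]],
    [[-0.129, -0.661, 0.08], [0, 0, -0.17]],
    [[-0.129, -0.661, 0.08], [0, 0, -0.17]]
  ],
  "fingers": 0.62
}}

```text
clock: 47.4
tool_pos: [0.4584, -0.1532, 0.071]
eef_rot: [0.965, 0.264, 0.0, -0.0]
contact_force: [-0.2, 0.0, -0.7]
opening: 0.616
finger_force: 0.0
```

Run:
```python
from h import *
s=get_state();p=s["tool_pos"];d=shot("wrist");print(p,s["q"].round(2) if hasattr(s["q"],"round") else s["q"],s["opening"])
c=circ(d,(.459,-.1525),.0207,.0075);print(c,circ(d,c[0],.0207,.008,span=.003))
print(togo((*c[0],.003),np.deg2rad(-59.4)))
```

```text
[ 0.45842857 -0.15323202  0.07100681] [ 0.52  0.85 -0.48  2.1   0.98  0.43 -1.79] 0.6160891653806415
(array([ 0.4579, -0.154 ]), np.float64(0.0205), 0.0001, 118) (array([ 0.4581, -0.1538]), np.float64(0.0205), 9e-05, 117)
[[-0.003, 0.0017, 0.2266], [-0.0001, -0.0003, -0.0001]]
```

>>> {"op": "send_rows", "data": {
  "targets": [
    [[-0.003, 0.0017, 0.05], [0, 0, 0]],
    [[-0.003, 0.0017, 0.11], [0, 0, 0]],
    [[-0.003, 0.0017, 0.16], [0, 0, 0]],
    [[-0.003, 0.0017, 0.2], [0, 0, 0]],
    [[-0.003, 0.0017, 0.218], [0, 0, 0]],
    [[-0.003, 0.0017, 0.227], [0, 0, 0]],
    [[-0.003, 0.0017, 0.227], [0, 0, 0]],
    [[-0.003, 0.0017, 0.227], [0, 0, 0]]
  ]
}}

```text
clock: 48.45
tool_pos: [0.4579, -0.1538, 0.0029]
eef_rot: [0.965, 0.264, 0.0, -0.0]
contact_force: [-0.6, -0.5, 0.4]
opening: 0.617
finger_force: 0.0
```

Run:
```python
from h import *
s=get_state();p=s["tool_pos"];d=shot("wrist");print(p,s["eef_rot"],np.round(s["q"],2))
print(circ(d,(.458,-.1539),.0207,.0078,span=.003))
```

```text
[ 0.45789012 -0.153794    0.00294957] [ 9.64536807e-01  2.63947940e-01  4.17668867e-04 -2.41770101e-04] [ 0.39  0.96 -0.27  2.12  1.22  0.23 -2.01]
(array([ 0.458 , -0.1539]), np.float64(0.0204), 9e-05, 120)
```

Centred within 0.2 mm. Grip and lift.

>>> {"op": "send_rows", "data": {
  "targets": [
    [[0, 0, 0], [0, 0, 0]],
    [[0, 0, 0], [0, 0, 0]],
    [[0, 0, 0], [0, 0, 0]],
    [[0, 0, 0], [0, 0, 0]],
    [[0, 0, 0], [0, 0, 0]],
    [[0, 0, 0], [0, 0, 0]],
    [[0, 0, 0], [0, 0, 0]],
    [[0, 0, 0], [0, 0, 0]]
  ],
  "fingers": 0.38,
  "newtons": 6
}}

```text
clock: 49.5
tool_pos: [0.4578, -0.1538, 0.0027]
eef_rot: [0.965, 0.264, 0.0, -0.0]
contact_force: [-0.2, -0.4, 4.2]
opening: 0.458
finger_force: 6.0
```

>>> {"op": "send_rows", "data": {
  "targets": [
    [[0, 0, -0.02], [0, 0, 0]],
    [[0, 0, -0.07], [0, 0, 0]],
    [[0, 0, -0.15], [0, 0, 0]],
    [[0, 0, -0.24], [0, 0, 0]],
    [[0, 0, -0.29], [0, 0, 0]],
    [[0, 0, -0.3], [0, 0, 0]],
    [[0, 0, -0.3], [0, 0, 0]],
    [[0, 0, -0.3], [0, 0, 0]]
  ]
}}

```text
clock: 50.5
tool_pos: [0.4572, -0.1537, 0.092]
eef_rot: [0.964, 0.264, -0.0, -0.001]
contact_force: [0.7, -0.0, -0.2]
opening: 0.455
finger_force: 6.0
```

Run:
```python
from h import *
s=get_state();p=s["tool_pos"];d=shot("wrist");print(p,s["eef_rot"],s["opening"],s["finger_force"])
c=circ(d,p,.0207,p[2]+.0049,span=.003);print(c,R.from_quat(s["eef_rot"]).inv().apply([*(c[0]-p[:2]),0]).round(4))
print(togo((.5387,-.3509,p[2]),np.deg2rad(-90)))
```

```text
[ 0.45723934 -0.15368807  0.09200187] [ 9.64480214e-01  2.64154006e-01 -4.48460351e-04 -6.14267919e-04] 0.4548654510975548 6.000012208241969
(array([ 0.4571, -0.1533]), np.float64(0.0204), 8e-05, 120) [ 0.0001 -0.0004  0.    ]
[[-0.1016, 0.704, -0.001], [-0.0004, 0.0003, 0.1702]]
```

>>> {"op": "send_rows", "data": {
  "targets": [
    [[-0.005, 0.04, 0], [0, 0, 0]],
    [[-0.015, 0.11, 0], [0, 0, 0.02]],
    [[-0.03, 0.21, 0], [0, 0, 0.05]],
    [[-0.045, 0.32, 0], [0, 0, 0.08]],
    [[-0.06, 0.43, 0], [0, 0, 0.11]],
    [[-0.075, 0.54, 0], [0, 0, 0.14]],
    [[-0.09, 0.63, 0], [0, 0, 0.17]],
    [[-0.1016, 0.69, 0], [0, 0, 0.1702]],
    [[-0.1016, 0.704, 0.05], [0, 0, 0.1702]],
    [[-0.1016, 0.704, 0.1], [0, 0, 0.1702]],
    [[-0.1016, 0.704, 0.12], [0, 0, 0.1702]],
    [[-0.1016, 0.704, 0.12], [0, 0, 0.1702]]
  ]
}}

```text
clock: 52.05
tool_pos: [0.5386, -0.3498, 0.0556]
eef_rot: [1.0, 0.001, -0.001, -0.001]
contact_force: [0.3, -0.4, -0.1]
opening: 0.462
finger_force: 6.0
```

>>> {"op": "send_rows", "data": {
  "targets": [
    [[0, 0, 0], [0, 0, 0]],
    [[0, 0, 0], [0, 0, 0]],
    [[0, 0, 0], [0, 0, 0]]
  ]
}}

```text
clock: 52.42
tool_pos: [0.5392, -0.3512, 0.0569]
eef_rot: [1.0, -0.0, 0.0, -0.0]
contact_force: [-0.2, 0.0, -0.0]
opening: 0.461
finger_force: 6.0
```

Run:
```python
from h import *
s=get_state();p=s["tool_pos"];d=shot("wrist");print(p,s["eef_rot"],s["opening"])
c=circ(d,p,.0207,p[2]+.0049,span=.002);print(c,(c[0]-p[:2]).round(4))
print(togo((.5387,-.3510,.0267),np.deg2rad(-90)))
```

```text
[ 0.53922157 -0.35115316  0.05689606] [ 9.99999923e-01 -1.38347966e-04  3.20160156e-04 -1.77767697e-04] 0.46070966446074385
(array([ 0.5391, -0.3509]), np.float64(0.0205), 0.00017, 72) [-0.0001  0.0003]
[[-0.0017, -0.0004, 0.1003], [-0.0001, -0.0002, -0.0001]]
```

>>> {"op": "send_rows", "data": {
  "targets": [
    [[-0.001, 0, 0.03], [0, 0, 0]],
    [[-0.001, 0, 0.055], [0, 0, 0]],
    [[-0.001, 0, 0.068], [0, 0, 0]],
    [[-0.001, 0, 0.075], [0, 0, 0]],
    [[-0.001, 0, 0.08], [0, 0, 0]],
    [[-0.001, 0, 0.083], [0, 0, 0]],
    [[-0.001, 0, 0.085], [0, 0, 0]],
    [[-0.001, 0, 0.085], [0, 0, 0]],
    [[-0.001, 0, 0.085], [0, 0, 0]]
  ]
}}

```text
clock: 53.6
tool_pos: [0.5388, -0.351, 0.0311]
eef_rot: [1.0, -0.0, 0.0, -0.0]
contact_force: [-0.4, 0.3, -0.1]
opening: 0.458
finger_force: 6.0
```

The skirt is about 2 mm below the rim with no force, so it has entered cleanly. On down.

>>> {"op": "send_rows", "data": {
  "targets": [
    [[0, 0, 0.004], [0, 0, 0]],
    [[0, 0, 0.008], [0, 0, 0]],
    [[0, 0, 0.011], [0, 0, 0]],
    [[0, 0, 0.0135], [0, 0, 0]],
    [[0, 0, 0.015], [0, 0, 0]],
    [[0, 0, 0.0155], [0, 0, 0]],
    [[0, 0, 0.0155], [0, 0, 0]]
  ]
}}

```text
clock: 54.48
tool_pos: [0.5388, -0.3509, 0.0267]
eef_rot: [1.0, -0.0, 0.0, -0.0]
contact_force: [-2.6, 0.8, 5.1]
opening: 0.458
finger_force: 6.0
```

Seated at exactly the expected height with 5 N. Release and withdraw.

>>> {"op": "send_rows", "data": {
  "targets": [
    [[0, 0, 0], [0, 0, 0]],
    [[0, 0, 0], [0, 0, 0]],
    [[0, 0, 0], [0, 0, 0]],
    [[0, 0, 0], [0, 0, 0]],
    [[0, 0, -0.02], [0, 0, 0]],
    [[0, 0, -0.06], [0, 0, 0]],
    [[0, 0, -0.14], [0, 0, 0]],
    [[0, 0, -0.3], [0, 0, 0]],
    [[0, 0, -0.3], [0, 0, 0]],
    [[0, 0, -0.3], [0, 0, 0]],
    [[0, 0, -0.3], [0, 0, 0]]
  ],
  "fingers": 0.58
}}

```text
clock: 55.85
tool_pos: [0.5378, -0.3508, 0.1153]
eef_rot: [1.0, -0.0, -0.001, -0.001]
contact_force: [0.4, 0.4, 0.4]
opening: 0.58
finger_force: 0.0
```

Run:
```python
from h import *
s=get_state();p=s["tool_pos"];print(p,s["opening"])
d=shot("wrist");T=d["cam_to_world"];g=np.mean([snapshot("wrist")["img"] for _ in range(8)],0);d["img"]=g.astype(np.uint8)
for z in(.031,.032):print("small lid",circ(d,(.5388,-.351),.0207,z,span=.0025),circ(d,(.5388,-.351),.0207,z,span=.0025,sign=1))
print("large lid",circ(d,(.5387,-.351),.0302,.0185,span=.0018))
# bystanders: difference of top view before/after
a=cv2.imread("pics/top0.png").astype(int);b=snapshot("top")["img"].astype(int);D=(abs(a-b).max(2)>45).astype(np.uint8)
n,l,st,ce=cv2.connectedComponentsWithStats(D)
print([(ce[i].round().tolist(),int(st[i,4])) for i in range(1,n) if st[i,4]>6])
```

```text
[ 0.53782757 -0.35084924  0.11526982] 0.5796934765821389
small lid (array([ 0.5447, -0.3508]), np.float64(0.0261), 0.00025, 103) (array([ 0.5429, -0.3509]), np.float64(0.0268), 9e-05, 71)
small lid (array([ 0.5451, -0.3508]), np.float64(0.026), 0.00025, 103) (array([ 0.5432, -0.3509]), np.float64(0.0267), 9e-05, 71)
large lid (array([ 0.538 , -0.3509]), np.float64(0.0297), 0.00016, 71)
[([620.0, 210.0], 4258), ([634.0, 157.0], 96), ([582.0, 181.0], 96), ([249.0, 191.0], 602), ([313.0, 196.0], 462), ([490.0, 214.0], 2601), ([597.0, 229.0], 9), ([387.0, 260.0], 310), ([551.0, 294.0], 1816), ([322.0, 268.0], 208)]
```

The top-view difference shows only the four pieces gone from the bench; timer, slide case, marker and forceps are unchanged. Seat heights and forces matched at every step, so I'm handing in.

```bash
python3 -c "
from plant import *
print(finish_job())"
```

```text
the job is handed in; nothing more can be done
None
```

The closed stack (large dish, its lid, small dish, its lid) stands in the middle of the tray and is handed in at about 56 s. Each piece touched down at its expected height, and the timer, slide case, marker and forceps did not move. I could not measure the last lid's centring by camera (white on white), and my first grasp of the small dish missed without moving it.

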